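# Fetch the salt cellar from behind the spice jars

## Task

The salt cellar is hemmed in by three spice jars on the tray: first stand all three jars wholly on the chopping board, then set the salt cellar wholly on the round white trivet while the jars wait there. After that put the jars back on the tray, each upright and wholly on the coaster of its own colour (not necessarily the one it came from), and leave the green glass alone.

Things in the scene. Friction and masses are not known exactly. Their poses are not given: they have to be found in the camera images.
- red_jar: loose spice jar: upright white ceramic cylinder, 46 mm in diameter over its whole height, 125 mm tall, its top 20 mm being a closed red lid, and a red band round its waist; about 0.25 kg. Origin at the centre of its underside, z up. At the start it stands on one of the three coasters, of any colour.
- yellow_jar: loose spice jar: upright white ceramic cylinder, 46 mm in diameter over its whole height, 125 mm tall, its top 20 mm being a closed yellow lid, and a yellow band round its waist; about 0.25 kg. Origin at the centre of its underside, z up. At the start it stands on one of the three coasters, of any colour.
- blue_jar: loose spice jar: upright white ceramic cylinder, 46 mm in diameter over its whole height, 125 mm tall, its top 20 mm being a closed blue lid, and a blue band round its waist; about 0.25 kg. Origin at the centre of its underside, z up. At the start it stands on one of the three coasters, of any colour.
- red_coaster: red round coaster, 72 mm in diameter, 4 mm thick, fixed on the floor of a shallow wooden tray (186 x 266 mm, floor 8 mm and rim 14 mm above the counter), so its top is 12 mm above the counter. Origin at the centre of its underside, z up. The coasters lie 88, 88 and 124 mm apart; a jar stands on each at the start and leaves its edge in sight.
- yellow_coaster: yellow round coaster, 72 mm in diameter, 4 mm thick, fixed on the floor of a shallow wooden tray (186 x 266 mm, floor 8 mm and rim 14 mm above the counter), so its top is 12 mm above the counter. Origin at the centre of its underside, z up. The coasters lie 88, 88 and 124 mm apart; a jar stands on each at the start and leaves its edge in sight.
- blue_coaster: blue round coaster, 72 mm in diameter, 4 mm thick, fixed on the floor of a shallow wooden tray (186 x 266 mm, floor 8 mm and rim 14 mm above the counter), so its top is 12 mm above the counter. Origin at the centre of its underside, z up. The coasters lie 88, 88 and 124 mm apart; a jar stands on each at the start and leaves its edge in sight.
- salt_cellar: loose salt cellar: low round closed pot of brown wood with a light ring and a small brass knob on top, 48 mm in diameter (grip the straight side between 6 and 32 mm height), 37 mm tall, 46 mm with the knob; about 0.14 kg. Origin at the centre of its underside, z up. Starts on the tray's floor, 8 mm above the counter, about 62 mm from each jar's axis.
- board: brown wooden chopping board lying on the counter to one side of the tray, fixed, 270 mm (its x) by 140 mm (its y), 15 mm thick, edges rounded 3 mm. Origin at the centre of its underside, z up; long side roughly along the robot's forward direction.
- trivet: round white marble trivet with a ring of dark dots, on the counter on the other side of the tray from the board, fixed, 80 mm in diameter, 8 mm thick. Origin at the centre of its underside, z up.
- glass: green drinking glass, 68 mm in diameter, 100 mm tall, standing on the counter at the far left or right of the tray (a blue mug stands on the other side); a bystander, to be left alone. Origin at the centre of its underside.
Not all that is in view belongs to the job. What is shaped like the blue_jar but orange is not meant.

How it is judged:
By the outcome, as a careful person would: the job done as asked, in the order asked, and still so for the second after the job is handed in, with the robot touching nothing.
It also fails if it takes over 141 s, if anything falls off the work surface, if the arm or the gripper's body presses on something with over 40 N, if the wrist force passes 120 N, or if a joint passes its speed limit or range.

## Robot

A 6-joint arm with a two-finger parallel gripper is mounted at the origin on the work surface. World frame = base frame: x ahead of the robot, y to its left, z up, the work surface at z = 0. Lengths are in m, angles in rad, forces in N, time in s.
With the tool pointing down it reaches from about 0.3 to 0.775 m from the base axis. Payload 14.6 kg.
Tool frame: the origin (TCP) lies at the very end of the fingers, on their centre line; the grasp point (between the pads) lies 19 mm behind it; x points along the fingers, y is the direction in which the jaws open and shut, and the axes are right-handed (so a half turn about x gives the same grasp; the last joint's range is limited). The gripper opens to 94 mm and grips with 3 to 60 N. Pads are 16 mm wide; open, the fingers measure 119 mm over their backs; the gripper's body (75 mm by 177 mm) begins 78 mm behind the grasp point.
Start: joints at [1.177, 0.3, 1.521, -0, 1.321, -0.067], TCP at [0.177, 0.521, 0.205] pointing down, gripper open.
Joint ranges: [-3.03, 3.03], [-0.79, 2.21], [0.23, 2.52], [-1.04, 4.18], [0, 3.07], [-2.55, 2.55]. Speed limits (rad/s): [2.22, 2.22, 2.57, 3.14, 3.14, 3.14].

## Interface

Orientations are given as [roll, pitch, yaw] about the fixed x, y, z axes, in that order (R = Rz(yaw) Ry(pitch) Rx(roll)).
In Python, from station import ctrl, viewer, hand_in gives the robot as it stands. The module is installed in compiled form; this text tells all that it offers.
- The arm moves only by the tool play_rows, never from a script. Its argument "deltas" is a list that holds one entry, the list of rows, each a list of 7 numbers: the shift along the tool's x, y, z in mm, then the turn, a rotation vector about the tool's x, y, z in rad, then the finger opening in mm, from 0 to 94. In form: [[[dx, dy, dz, ax, ay, az, gripper], ...]]. A call has 1 to 10 rows; each row shifts and turns the commanded pose from where the row before left it, along the tool's axes as they then stand; what a row does not reach is not made up. A row lasts 1/10 s, in which the tool goes at most 50 mm and 8.59 degrees, less where a joint would pass 70% of its speed; a pose out of reach is approached as far as the arm can. A call with a gripper value outside its range is refused whole. The fingers move at their own pace and stop on an object; "grip_force" is the grip in N (left out, the last holds). Time passes only in rows, so rows that do not move let the fingers close. It gives the time, the measured TCP pose, the force and the opening at its end, in the units of the state.
- ctrl.get_obs(): the state, without advancing time (a new reading comes with each control period).
- viewer.camera(name): name is "scene" or "top" or "wrist"; returns a dict with "img" (420x560x3 uint8, red, green, blue), "fx", "fy", "cx", "cy" (pixels), "rvec" (rotation vector, rad) and "tvec" (3), from world to camera coordinates, as OpenCV has them. Camera axes: x right, y down, z forward; pixel columns grow to the right and rows downward; lengths in m; the calibration is good to about 2 mm. A picture is of the moment at which its call begins. There is no depth.
- hand_in(): hands the job in, once; it reports no verdict.
The state is a dict: "time_s": time; "qpos": joint angles; "joint_vel": joint speeds; "tau": joint torques, N m; "ee_pos": TCP position; "eef_rot": TCP orientation; "force": force on the tool from outside, world axes, zero at the start; "moment": the same for the moment, N m; "grip_width": finger opening in m.
Only numpy, scipy, OpenCV 4.12 (cv2) and the standard library are available. Lean on these libraries where they do the work, as an engineer would, in place of code of your own. Each camera call takes 0.05 s, during which the arm holds its last target.

## Working session

There is one attempt and no reset: what is moved stays moved. The work goes in short steps, Python scripts to look and compute and a tool call to move; the robot and the scene stay as the last step left them, time stands still between calls to the robot, and variables do not carry over. Pictures are saved under pics/ and viewed, and the job is handed in when it is done.

Besides the shell and the picture viewer there is one more tool, called after "Request:" in YAML: its name, and indented under it one key for each argument. play_rows: Moves the arm, as the interface text tells. Its arguments: {"type":"object","properties":{"deltas":{"type":"array","items":{"type":"array","items":{"type":"array","items":{"type":"number"}}}},"grip_force":{"type":"number"}},"required":["deltas"]}

```bash
ls; mkdir -p pics
cat > h.py <<'E'
import numpy as np, cv2
from station import ctrl, viewer, hand_in
def cam(n,name=None):
    c=viewer.camera(n)
    if name: cv2.imwrite('pics/'+name+'.png',c['img'][:,:,::-1])
    c['R'],_=cv2.Rodrigues(np.array(c['rvec'],float)); c['t']=np.array(c['tvec'],float).ravel()
    c['C']=-c['R'].T@c['t']
    return c
def ray(c,u,v,z):
    d=c['R'].T@np.array([(u-c['cx'])/c['fx'],(v-c['cy'])/c['fy'],1.])
    s=(z-c['C'][2])/d[2]; return c['C']+s*d
def proj(c,p):
    q=c['R']@np.array(p)+c['t']; return np.array([c['fx']*q[0]/q[2]+c['cx'],c['fy']*q[1]/q[2]+c['cy']])
def tri(obs):
    # list of (c,u,v)
    A=np.zeros((3,3));b=np.zeros(3)
    for c,u,v in obs:
        d=c['R'].T@np.array([(u-c['cx'])/c['fx'],(v-c['cy'])/c['fy'],1.]);d/=np.linalg.norm(d)
        P=np.eye(3)-np.outer(d,d);A+=P;b+=P@c['C']
    return np.linalg.solve(A,b)
E
python3 - <<'E'
from h import *
for n in ['scene','top','wrist']:
    c=cam(n,n+'0'); print(n,c['C'],c['fx'],c['R'][2])
o=ctrl.get_obs(); print(o)
E
```

```text
pics
scene [0.97610766 0.80327886 0.67191377] 478.36178239153094 [-0.39240669 -0.71909009 -0.57352108]
top [ 0.36497017 -0.0133903   0.99323982] 513.3710742109402 [ 0.16636862  0.0099644  -0.98601328]
wrist [0.10104433 0.54663796 0.38457601] 298.68401080699357 [ 0.25967694 -0.0897875  -0.9615124 ]
{'time_s': 0.15, 'qpos': array([ 1.17739793e+00,  3.00331554e-01,  1.52141845e+00,  8.66022621e-07,
        1.32064951e+00, -6.65854082e-02]), 'joint_vel': array([ 0.00121361, -0.00237996, -0.00207386, -0.00153793, -0.0008206 ,
       -0.00068123]), 'tau': array([-6.81562165e-05, -5.31963372e+01, -3.52823675e+01,  7.08020967e-02,
        2.36596417e-02, -9.98275596e-05]), 'ee_pos': array([0.17649073, 0.52072478, 0.20503167]), 'eef_rot': array([-1.63842144,  1.56998947, -1.96523464]), 'force': array([-0.7885863 , -0.08144713, -0.80252907]), 'moment': array([-0.00060696,  0.03997521,  0.00639304]), 'grip_width': 0.09408909099014295}
```

View pics/top0.png

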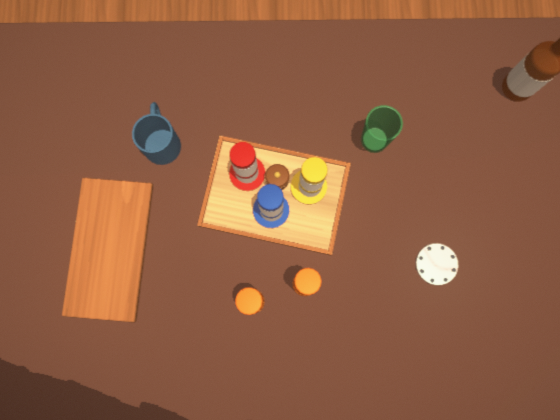

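View pics/scene0.png

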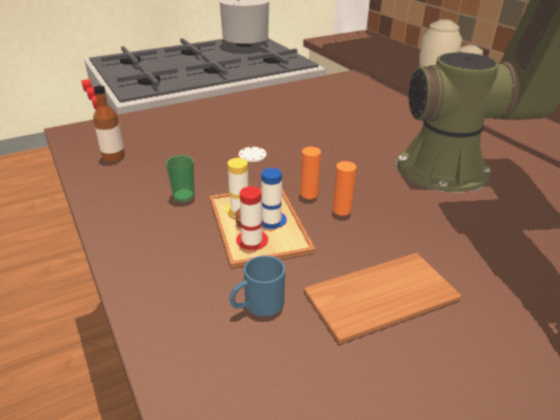

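View pics/wrist0.png

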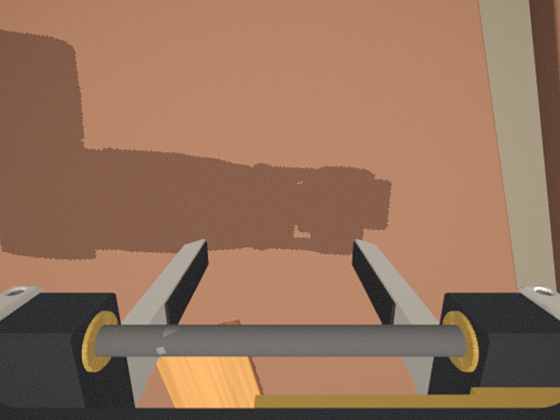

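Top view: tray with red (243,165), yellow (312,180) and blue (270,205) jars around the cellar (277,177), board at left (108,250), trivet at right (437,264), two orange decoys (249,301), (308,281), green glass (380,130), and mug (155,138). Each jar appears to stand on its own-coloured coaster. Next I measure.

```bash
cat > m.py <<'E'
from h import *
T=cam('top');S=cam('scene')
def hsv(c): return cv2.cvtColor(c['img'],cv2.COLOR_RGB2HSV)
def circ(P):
    P=np.array(P);A=np.c_[2*P,np.ones(len(P))];s=np.linalg.lstsq(A,(P**2).sum(1),rcond=None)[0]
    return s[:2],np.sqrt(s[2]+s[0]**2+s[1]**2)
rng={'red':[(0,8),(172,180)],'yellow':[(22,33)],'blue':[(105,125)]}
def mask(c,col):
    h=hsv(c);m=np.zeros(h.shape[:2],np.uint8)
    for a,b in rng[col]: m|=cv2.inRange(h,(a,170,90),(b,255,255))
    return m
E
python3 - <<'E'
from m import *
for n,c in (('top',T),('scene',S)):
    x0,y0,x1,y1=(190,130,360,260) if n=='top' else (200,140,320,270)
    cv2.imwrite(f'pics/z_{n}.png',cv2.resize(c['img'][y0:y1,x0:x1,::-1],None,fx=4.5,fy=4.5,interpolation=cv2.INTER_CUBIC))
    for col in rng:
        m=mask(c,col); k,l,s,ce=cv2.connectedComponentsWithStats(m)
        print(n,col,[(s[i].tolist(),ce[i].round(1).tolist()) for i in range(1,k) if s[i,4]>15])
# trivet: white
h=hsv(T);m=cv2.inRange(h,(0,0,150),(180,70,255));k,l,s,ce=cv2.connectedComponentsWithStats(m)
for i in range(1,k):
    if s[i,4]>100: print('white',s[i],ce[i],ray(T,*ce[i],0.008))
# board
m=cv2.inRange(h,(5,120,110),(20,255,255));m[:, 160:]=0;m[:160]=0
k,l,s,ce=cv2.connectedComponentsWithStats(m);i=1+np.argmax(s[1:,4]);m=(l==i).astype(np.uint8)
cs=max(cv2.findContours(m,0,2)[0],key=cv2.contourArea);r=cv2.minAreaRect(cs);bp=cv2.boxPoints(r)
print(s[i],bp);B=[ray(T,*p,0.015)for p in bp];print(np.round(B,4),np.round(np.mean(B,0),4),[np.linalg.norm(B[i]-B[i-1]) for i in range(4)])
E
```

```text
top red [([230, 142, 25, 26, 533], [242.1, 154.4]), ([229, 159, 37, 32, 402], [248.6, 178.6])]
top yellow [([302, 157, 25, 25, 498], [314.1, 169.3]), ([291, 181, 36, 23, 278], [307.9, 195.2])]
top blue []
scene red [([83, 80, 16, 29, 190], [90.8, 92.4]), ([240, 186, 21, 18, 290], [250.2, 194.8]), ([240, 225, 20, 5, 33], [249.8, 227.5]), ([237, 233, 31, 17, 163], [252.5, 243.1])]
scene yellow []
scene blue [([263, 169, 17, 8, 83], [270.7, 172.7])]
white [235 163  21  13 119] [246.23529412 170.50420168] [0.6274153  0.05093153 0.008     ]
white [ 416  243   42   42 1350] [436.55481481 263.87259259] [ 0.44122575 -0.31403254  0.008     ]
[    0   160   160   247 35987] [[-7.531578e-15  1.600000e+02]
 [ 1.590000e+02  1.600000e+02]
 [ 1.590000e+02  4.060000e+02]
 [ 0.000000e+00  4.060000e+02]]
[[0.6501 0.5389 0.015 ]
 [0.648  0.223  0.015 ]
 [0.1839 0.2073 0.015 ]
 [0.1843 0.499  0.015 ]] [0.4166 0.3671 0.015 ] [np.float64(0.46750515730410197), np.float64(0.3159400850848651), np.float64(0.46442512146619475), np.float64(0.29169824219710305)]
```

Run:
```python
from m import *
h=hsv(T)
for p in [(437,255),(100,200),(243,150),(314,165),(270,192),(277,168),(245,186),(308,272)]: print(p,h[p[1],p[0]])
```

```text
(437, 255) [ 27  19 249]
(100, 200) [ 12 170 217]
(243, 150) [  2 205 234]
(314, 165) [ 26 183 249]
(270, 192) [110 143 184]
(277, 168) [ 12 175 165]
(245, 186) [  2 200 238]
(308, 272) [ 16 190 249]
```

View pics/z_top.png

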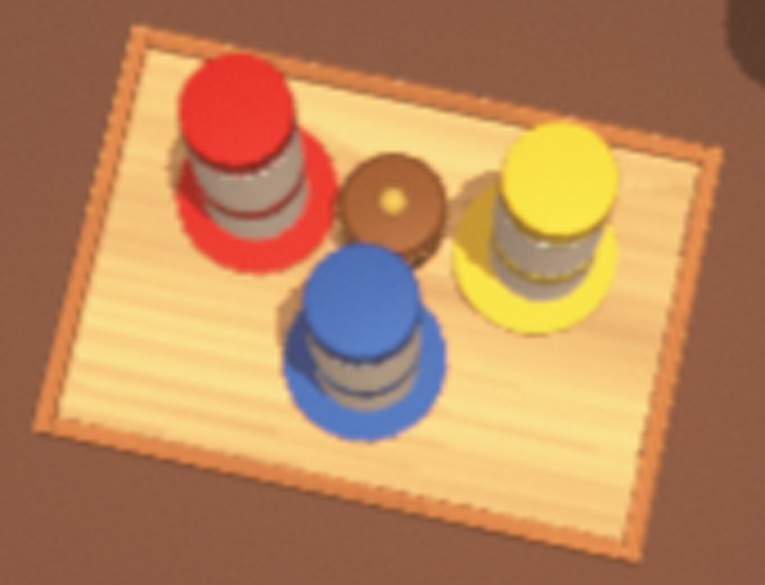

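View pics/z_scene.png

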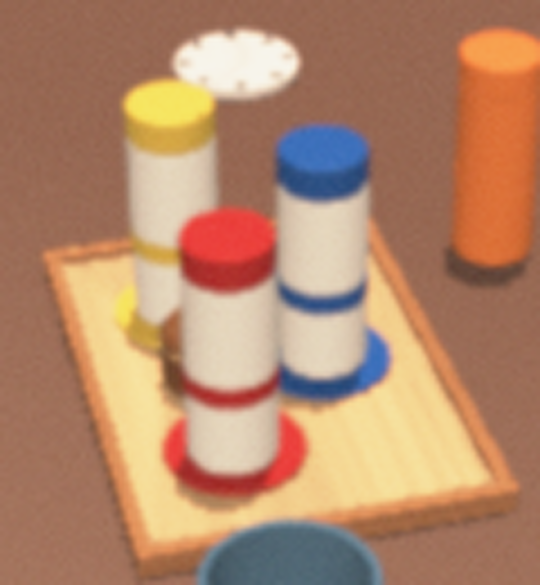

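```bash
cat >> m.py <<'E'
rng={'red':[(0,6),(172,180)],'yellow':[(23,32)],'blue':[(100,125)]}
def mask(c,col):
    h=hsv(c);m=np.zeros(h.shape[:2],np.uint8)
    lo=(150,70) if col!='yellow' else (145,70)
    if col=='blue': lo=(110,50)
    if col=='red': lo=(175,70)
    for a,b in rng[col]: m|=cv2.inRange(h,(a,)+lo,(b,255,255))
    return m
def ransac(P,r,tol=.0015,it=3000):
    P=np.array(P);best=None;g=np.random.default_rng(0)
    for _ in range(it):
        a,b=P[g.choice(len(P),2,False)];d=b-a;L=np.linalg.norm(d)
        if L<.3*r or L>2*r: continue
        n=np.array([-d[1],d[0]])/L
        for s in(1,-1):
            ce=(a+b)/2+s*n*np.sqrt(r*r-L*L/4); i=abs(np.linalg.norm(P-ce,axis=1)-r)<tol
            if best is None or i.sum()>best[0]: best=(i.sum(),i,ce)
    q=P[best[1]]
    ce=best[2]
    for _ in range(20):
        d=q-ce;n=np.linalg.norm(d,axis=1);J=-d/n[:,None];ce=ce+np.linalg.lstsq(J,-(n-r),rcond=None)[0]
    return ce,best[0],len(P)
def cpts(m,z,c,sel=None):
    out=[]
    for k in cv2.findContours(m,0,cv2.CHAIN_APPROX_NONE)[0]:
        for p in k[:,0]: out.append(ray(c,p[0],p[1],z)[:2])
    return out
E
cat > meas.py <<'E'
from m import *
for n,c in (('T',T),('S',S)):
  for col in rng:
    m=mask(c,col)
    k,l,s,ce=cv2.connectedComponentsWithStats(m)
    bl=[i for i in range(1,k) if s[i,4]>40]
    print(n,col,[(s[i].tolist()) for i in bl])
  cv2.imwrite(f'pics/mask{n}.png',mask(c,'red')//3+mask(c,'yellow')//2+mask(c,'blue'))
E
python3 meas.py
```

```text
T red [[230, 142, 25, 26, 524], [229, 159, 36, 32, 378]]
T yellow [[302, 158, 25, 24, 485], [291, 180, 36, 24, 315]]
T blue [[254, 185, 34, 42, 753]]
S red [[83, 80, 15, 28, 170], [240, 187, 21, 17, 281], [237, 233, 31, 17, 148]]
S yellow [[228, 158, 19, 10, 136]]
S blue [[262, 168, 19, 16, 256], [263, 214, 23, 14, 94]]
```

Run:
```python
from m import *
cv2.imwrite('pics/fullT.png',T['img'][:,:,::-1])
h=hsv(T)
for y in (190,220,250,300): print(y,[h[y,x].tolist() for x in (60,75,100,130,155,165)])
print([h[y,437].tolist() for y in (238,242,244,246,250,280,284,288)])
hs=hsv(S)
for p in [(232,163),(239,167),(237,230),(232,212),(271,173),(250,190),(380,290),(312,155)]: print(p,hs[p[1],p[0]])
```

```text
190 [[10, 133, 136], [10, 134, 137], [12, 168, 215], [13, 166, 232], [9, 133, 140], [9, 133, 140]]
220 [[9, 134, 137], [12, 146, 157], [12, 170, 223], [12, 171, 224], [10, 134, 141], [10, 136, 141]]
250 [[9, 132, 137], [12, 168, 224], [13, 169, 230], [12, 169, 225], [9, 135, 140], [9, 137, 140]]
300 [[10, 134, 135], [12, 169, 219], [12, 169, 228], [12, 171, 204], [10, 132, 139], [9, 134, 139]]
[[10, 128, 139], [10, 110, 153], [25, 25, 247], [26, 20, 249], [27, 20, 249], [34, 14, 250], [29, 25, 238], [10, 128, 139]]
(232, 163) [ 27 154 246]
(239, 167) [ 24 160 242]
(237, 230) [ 17 116 235]
(232, 212) [ 20 156 196]
(271, 173) [108 172 187]
(250, 190) [  1 188 236]
(380, 290) [ 12 147 236]
(312, 155) [ 13 177 245]
```

```bash
cat > meas.py <<'E'
from m import *
box={'red':[(225,138,262,168),(225,138,270,195),(236,183,264,210)],'yellow':[(298,153,332,184),(285,153,335,210),(225,155,252,172)],'blue':[(254,181,288,212),(248,181,295,232),(258,165,284,187)]}
def crop(m,b):
    o=np.zeros_like(m);o[b[1]:b[3],b[0]:b[2]]=m[b[1]:b[3],b[0]:b[2]];return o
def far(c,m,z,top=True):
    # outline points of upper half of blob
    ys,xs=np.nonzero(m); y0=ys.min(); w=np.ptp(xs)+1
    k=max(cv2.findContours(m,0,cv2.CHAIN_APPROX_NONE)[0],key=cv2.contourArea)[:,0]
    return k[k[:,1]<y0+w*(.45 if c is T else .25)].astype(float)
if __name__=='__main__':
  tops={}
  for col in rng:
    lt=crop(mask(T,col),box[col][0]);ls=crop(mask(S,col),box[col][2])
    pt=far(T,lt,.137);ps=far(S,ls,.137)
    res=[]
    for z in (.117,.137,.157):
        a=ransac([ray(T,*p,z)[:2] for p in pt],.0225);b=ransac([ray(S,*p,z)[:2] for p in ps],.0225)
        res.append((z,a[0],b[0],a[1:],b[1:]))
        print(col,z,a[0].round(4),b[0].round(4),a[1:],b[1:])
    # solve z where the two agree
    d=[r[1]-r[2] for r in res];g=(d[2]-d[0])/.04
    z=.137-(d[1]@g)/(g@g);print('  z*',round(z,4),'resid mm',(1000*(d[1]+g*(z-.137))).round(1))
    mc=mask(T,col)
    if col=='blue': pass
    print('  coaster',ransac(cpts(crop(mc,box[col][1]),.012,T),.0355))
  h=hsv(T)
  m=cv2.inRange(h,(0,0,150),(180,75,255));m[:230]=0;m[:,:400]=0
  print('trivet',ransac(cpts(m,.008,T),.0395))
  hs=hsv(S)
  m=cv2.inRange(h,(5,0,175),(20,255,255));m[:,165:]=0;m[:170]=0;m[330:]=0
  k,l,s,ce=cv2.connectedComponentsWithStats(m);i=1+np.argmax(s[1:,4]);m=(l==i).astype(np.uint8)
  P=np.array(cpts(m,.015,T),np.float32);r=cv2.minAreaRect(P);print('board',r,cv2.boxPoints(r).round(4).tolist(),s[i])
  # knob
  m=cv2.inRange(h,(14,150,150),(28,255,255));m=crop(m,(270,168,284,182));k,l,s,ce=cv2.connectedComponentsWithStats(m);print('knob',s[1:].tolist(),[(ce[i],ray(T,*ce[i],.052)) for i in range(1,k)])
  print('orange',[ray(T,*p,.125) for p in ((249,301),(308,281))],'glass',ray(T,375,140,.0),ray(T,384,124,.1),'mug',ray(T,162,147,0),ray(T,154,133,.09))
E
python3 meas.py
```

```text
red 0.117 [0.6282 0.0513] [0.6102 0.0297] (np.int64(39), 40) (np.int64(18), 23)
red 0.137 [0.6216 0.0494] [0.6232 0.0585] (np.int64(35), 40) (np.int64(17), 23)
red 0.157 [0.6151 0.0474] [0.6371 0.0875] (np.int64(32), 40) (np.int64(18), 23)
  z* 0.1323 resid mm [ 3. -2.]
  coaster (array([0.62350031, 0.05010449]), np.int64(53), 193)
yellow 0.117 [ 0.5984 -0.0754] [ 0.5856 -0.0987] (np.int64(35), 35) (np.int64(14), 19)
yellow 0.137 [ 0.5924 -0.0738] [ 0.6007 -0.0663] (np.int64(33), 35) (np.int64(13), 19)
yellow 0.157 [ 0.5866 -0.072 ] [ 0.6152 -0.0328] (np.int64(31), 35) (np.int64(14), 19)
  z* 0.1312 resid mm [-2.3  1.5]
  coaster (array([ 0.59598235, -0.07129395]), np.int64(61), 168)
blue 0.117 [0.5494 0.0017] [ 0.5344 -0.0213] (np.int64(38), 43) (np.int64(15), 20)
blue 0.137 [0.5447 0.0008] [0.5501 0.009 ] (np.int64(35), 43) (np.int64(15), 20)
blue 0.157 [ 0.5399 -0.    ] [0.5685 0.0383] (np.int64(33), 43) (np.int64(13), 20)
  z* 0.1318 resid mm [ 0.3 -0.2]
  coaster (array([0.55010012, 0.00580155]), np.int64(47), 171)
trivet (array([ 0.44155982, -0.31407944]), np.int64(118), 118)
board ((0.4743579626083374, 0.3169862627983093), (0.13784559071063995, 0.2682306468486786), 84.9912338256836) [[0.33469998836517334, 0.25999999046325684], [0.6018999814987183, 0.23659999668598175], [0.6140000224113464, 0.37389999628067017], [0.3467999994754791, 0.39739999175071716]] [  62  178   90  144 9928]
knob [[274, 171, 7, 7, 41]] [(array([277.        , 174.24390244]), array([ 0.60805372, -0.01005939,  0.052     ]))]
orange [array([0.37157751, 0.03745423, 0.125     ]), array([ 0.40438098, -0.06153829,  0.125     ])] glass [ 0.69105328 -0.2071331   0.        ] [ 0.68835661 -0.20503843  0.1       ] mug [ 6.79409717e-01  2.21487455e-01 -1.11022302e-16] [0.67778623 0.21584362 0.09      ]
```

```bash
cat > plan.py <<'E'
import sys
from h import *
from scipy.spatial.transform import Rotation as Ro
def pose():
    o=ctrl.get_obs();return o,np.array(o['ee_pos']),Ro.from_euler('xyz',o['eef_rot'])
def go(*tg):
    o,p,R=pose();M=R.as_matrix()
    print('t',round(o['time_s'],2),'p',(p*1000).round(1),'jaw deg',np.degrees(np.arctan2(M[1,1],M[0,1])).round(1),'x',M[:,0].round(3),'F',np.round(o['force'],1),'w',round(o['grip_width']*1000,1),'q',np.round(o['qpos'],2))
    # desired: x down, y along given angle (deg)
    for t in tg:
        a=np.radians(t[3]);y=np.array([np.cos(a),np.sin(a),0]);x=np.array([0,0,-1.]);D=np.c_[x,y,np.cross(x,y)]
        rv=Ro.from_matrix(M.T@D).as_rotvec()
        d=np.array(t[:3])-p
        print('to',t,'rotvec',rv.round(4),'shift in goal axes mm',(D.T@d*1000).round(1),'in present axes',(M.T@d*1000).round(1))
        p=np.array(t[:3]);M=D
if __name__=='__main__':
    go(*[tuple(float(v) for v in a.split(',')) for a in sys.argv[1:]])
E
python3 plan.py .622,.050,.23,90 ; python3 plan.py .622,.050,.23,-90
```

```text
t 0.65 p [176.5 520.9 205.4] jaw deg 71.3 x [-0. -0. -1.] F [0.1 0.3 0.6] w 94.2 q [ 1.18  0.3   1.52  0.    1.32 -0.07]
to (0.622, 0.05, 0.23, 90.0) rotvec [-0.3268 -0.      0.    ] shift in goal axes mm [ -24.6 -470.9  445.5] in present axes [ -24.5 -303.   573. ]
t 0.65 p [176.5 520.9 205.4] jaw deg 71.3 x [-0. -0. -1.] F [0.1 0.3 0.6] w 94.2 q [ 1.18  0.3   1.52  0.    1.32 -0.07]
to (0.622, 0.05, 0.23, -90.0) rotvec [2.8148e+00 1.0000e-04 0.0000e+00] shift in goal axes mm [ -24.6  470.9 -445.5] in present axes [ -24.5 -303.   573. ]
```

Request:
play_rows:
  deltas:
    - [[-8, 0, 0, -0.109, 0, 0, 94], [-8, 0, 0, -0.109, 0, 0, 94], [-9, 0, 0, -0.109, 0, 0, 94], [0, -28, 26, 0, 0, 0, 94], [0, -28, 26, 0, 0, 0, 94], [0, -28, 26, 0, 0, 0, 94], [0, -28, 26, 0, 0, 0, 94], [0, -28, 26, 0, 0, 0, 94], [0, -28, 26, 0, 0, 0, 94], [0, -28, 26, 0, 0, 0, 94]]
  grip_force: 20

```text
time_s: 1.65
ee_pos: [0.3594, 0.3237, 0.2306]
eef_rot: [0.751, 1.57, 0.751]
force: [0.5, -0.2, -0.5]
grip_width: 0.0939
```

Request:
play_rows:
  deltas:
    - [[0, -28, 28, 0, 0, 0, 70], [0, -28, 28, 0, 0, 0, 70], [0, -28, 28, 0, 0, 0, 70], [0, -28, 28, 0, 0, 0, 70], [0, -28, 25, 0, 0, 0, 70], [0, -28, 25, 0, 0, 0, 70], [0, 0, 0, 0, 0, 0, 70]]

```text
time_s: 2.35
ee_pos: [0.5225, 0.154, 0.23]
eef_rot: [-1.938, 1.57, -1.942]
force: [-0.5, -0.2, -0.2]
grip_width: 0.0698
```

```bash
python3 plan.py .622,.050,.23,90
python3 - <<'E'
from h import *
c=cam('wrist','w1'); print(c['C'],c['R'][2])
E
```

```text
t 2.35 p [522.5 154.  230. ] jaw deg 89.8 x [-0.    -0.001 -1.   ] F [-0.5 -0.2 -0.2] w 69.8 q [ 0.22  0.27  1.5  -0.    1.37 -1.35]
to (0.622, 0.05, 0.23, 90.0) rotvec [-0.0033 -0.0002  0.0006] shift in goal axes mm [  -0.  -104.    99.5] in present axes [   0.  -103.7   99.8]
[0.44280719 0.15442286 0.40964507] [ 0.27442854 -0.00195903 -0.9616055 ]
```

View pics/w1.png

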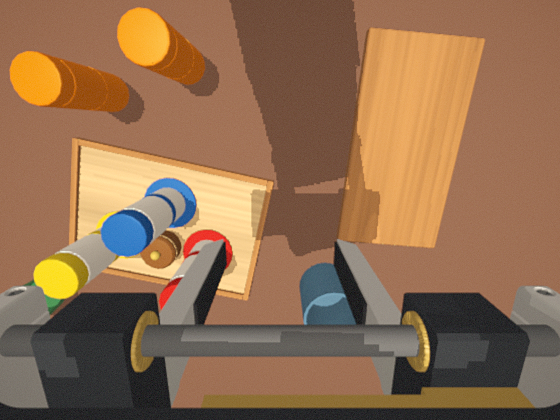

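Wrist view 1: tray with blue jar lid (127,233), yellow (61,275), red hidden by the left finger, board at right (370,28)–(435,247), orange decoys top left. I'll triangulate the blue lid, board and knob across wrist+top.

```bash
cat > tw.py <<'E'
from meas import *
W=cam('wrist')
h=hsv(W)
def show(n,ut,uw):
    p=tri([(T,*ut),(W,*uw)]); print(n,p.round(4),'reproj',(proj(T,p)-ut).round(1),(proj(W,p)-uw).round(1))
E
python3 - <<'E'
from tw import *
for col,b in (('blue',(95,205,157,262)),('yellow',(30,250,100,305))):
    m=crop(mask(W,col),b)
    ys,xs=np.nonzero(m);print(col,xs.min(),xs.max(),ys.min(),ys.max())
    # bottom-left outline = far rim from camera
    k=max(cv2.findContours(m,0,cv2.CHAIN_APPROX_NONE)[0],key=cv2.contourArea)[:,0].astype(float)
    ax=np.array([-.83,.55]) # direction away
    s=k@ax; k=k[s>s.max()-.5*46]
    lt=crop(mask(T,col),box[col][0]);pt=far(T,lt,.137)
    d=[]
    for z in (.117,.137,.157):
        a=ransac([ray(T,*p,z)[:2] for p in pt],.0225)[0];bb=ransac([ray(W,*p,z)[:2] for p in k],.0225);d.append(a-bb[0]);print(z,a.round(4),bb[0].round(4),bb[1:])
    g=(d[2]-d[0])/.04;z=.137-(d[1]@g)/(g@g);print('  z*',round(z,4),(1000*(d[1]+g*(z-.137))).round(1))
# board corners
def quad(c,m):
    k=max(cv2.findContours(m,0,2)[0],key=cv2.contourArea);return cv2.minAreaRect(k),cv2.approxPolyDP(k,6,True)[:,0]
ht=hsv(T);mt=cv2.inRange(ht,(5,0,175),(20,255,255));mt[:,165:]=0;mt[:170]=0;mt[330:]=0
mw=cv2.inRange(h,(5,110,205),(25,255,255));mw[:,:335]=0;mw[260:]=0
print(quad(T,mt)[1].tolist());print(quad(W,mw)[1].tolist())
m=cv2.inRange(h,(14,150,180),(28,255,255));cv2.imwrite('pics/wz.png',cv2.resize(W['img'][220:280,130:200,::-1],None,fx=8,fy=8))
print(proj(W,(.608,-.010,.052)),proj(W,(.602,-.011,.02)))
E
```

```text
blue 98 149 212 257
0.117 [0.5494 0.0017] [ 0.5538 -0.0104] (np.int64(65), 65)
0.137 [0.5448 0.0008] [0.5452 0.0029] (np.int64(65), 65)
0.157 [ 5.399e-01 -1.000e-04] [0.5356 0.0151] (np.int64(51), 65)
  z* 0.1344 [-1.  -0.3]
yellow 31 84 255 300
0.117 [ 0.5991 -0.0754] [ 0.6049 -0.0925] (np.int64(49), 69)
0.137 [ 0.593 -0.074] [ 0.5927 -0.0735] (np.int64(56), 69)
0.157 [ 0.5872 -0.0723] [ 0.5809 -0.0545] (np.int64(50), 69)
  z* 0.1363 [0.2 0.1]
[[100, 186]]
[[369, 30], [356, 133], [365, 189], [381, 194], [370, 243], [430, 248], [480, 42], [472, 54], [472, 41]]
[151.86063742 257.8190247 ] [160.04082791 244.12390048]
```

```bash
python3 - <<'E'
from tw import *
print('board W @.015',[ray(W,*p,.015)[:2].round(4).tolist() for p in ((368,28),(484,38),(436,248),(339,240))])
print('board T @.015',[[0.3347, 0.26],[0.6019, 0.2366],[0.6140, 0.3739],[0.3468, 0.3974]])
show('board nr corner',proj(T,(.3347,.26,.015)),(368,28));show('board far',proj(T,(.3468,.3974,.015)),(484,38));show('c3',proj(T,(.614,.3739,.015)),(436,248));
E
python3 plan.py .622,.050,.23,90
```

```text
board W @.015 [[0.3315, 0.2608], [0.3417, 0.3987], [0.6097, 0.3809], [0.5977, 0.2417]]
board T @.015 [[0.3347, 0.26], [0.6019, 0.2366], [0.614, 0.3739], [0.3468, 0.3974]]
board nr corner [0.3351 0.257  0.0277] reproj [-0.3  0. ] [-0.5  0.1]
board far [0.3465 0.3895 0.0317] reproj [0.5 0.3] [0.8 0.6]
c3 [0.61   0.3748 0.0203] reproj [-1.6  1.3] [-2.5  1.7]
t 2.7 p [520.2 157.8 230.7] jaw deg 90.1 x [ 0.  0. -1.] F [-0.2  0.8 -0.1] w 70.0 q [ 0.23  0.27  1.5   0.    1.37 -1.35]
to (0.622, 0.05, 0.23, 90.0) rotvec [ 0.0015  0.0002 -0.0001] shift in goal axes mm [   0.7 -107.8  101.8] in present axes [   0.7 -107.9  101.7]
```

View pics/wz.png

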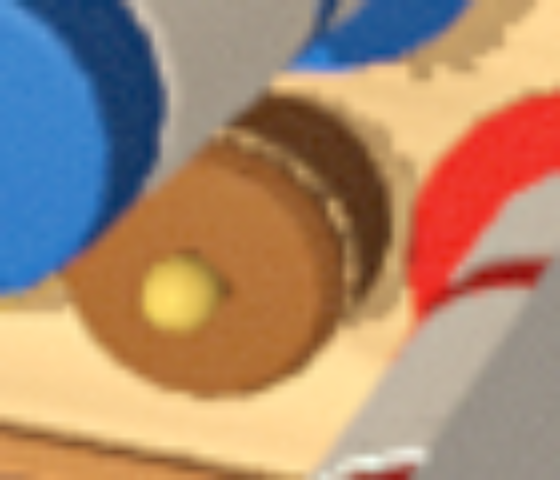

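Request:
play_rows:
  deltas:
    - [[0, -27, 25.5, 0, 0, 0, 70], [0, -27, 25.5, 0, 0, 0, 70], [0, -27, 25.5, 0, 0, 0, 70], [0, -27, 25.5, 0, 0, 0, 70], [10, 0, 0, 0, 0, 0, 70], [25, 0, 0, 0, 0, 0, 70], [30, 0, 0, 0, 0, 0, 70], [30, 0, 0, 0, 0, 0, 70], [30, 0, 0, 0, 0, 0, 70], [18, 0, 0, 0, 0, 0, 70]]

```text
time_s: 3.7
ee_pos: [0.6212, 0.0501, 0.085]
eef_rot: [3.131, 1.568, 3.133]
force: [-0.4, 0.2, 0.0]
grip_width: 0.0698
```

Request:
play_rows:
  deltas:
    - [[0, 0, 0, 0, 0, 0, 70], [0, 0, 0, 0, 0, 0, 40], [0, 0, 0, 0, 0, 0, 40], [0, 0, 0, 0, 0, 0, 40], [0, 0, 0, 0, 0, 0, 40]]
  grip_force: 20

```text
time_s: 4.2
ee_pos: [0.6231, 0.0491, 0.0886]
eef_rot: [0.082, 1.569, 0.082]
force: [-0.2, 1.4, 3.7]
grip_width: 0.0454
```

```bash
python3 plan.py .56,.31,.25,90
python3 - <<'E'
from h import *
c=cam('wrist','w2');c=cam('scene','s2')
E
```

```text
t 4.2 p [623.1  49.1  88.6] jaw deg 90.0 x [ 0.002  0.    -1.   ] F [-0.2  1.4  3.7] w 45.4 q [ 0.02  0.57  1.41  0.    1.15 -1.55]
to (0.56, 0.31, 0.25, 90.0) rotvec [ 0.0002  0.0018 -0.0001] shift in goal axes mm [-161.4  260.9  -63.1] in present axes [-161.5  260.9  -62.8]
```

View pics/s2.png

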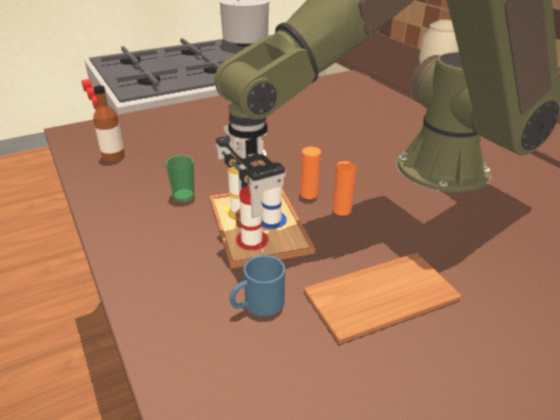

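Red gripped (45.4 mm). Lift and carry to the far end of the board.

Request:
play_rows:
  deltas:
    - [[-10, 0, 0, 0, 0, 0, 40], [-25, 0, 0, 0, 0, 0, 40], [-30, 0, 0, 0, 0, 0, 40], [-30, 0, 0, 0, 0, 0, 40], [-30, 0, 0, 0, 0, 0, 40], [-25, 5, 0, 0, 0, 0, 40], [-10, 20, -5, 0, 0, 0, 40], [0, 30, -7, 0, 0, 0, 40], [0, 35, -8, 0, 0, 0, 40], [0, 35, -8, 0, 0, 0, 40]]
  grip_force: 25

```text
time_s: 5.3
ee_pos: [0.5941, 0.1749, 0.2479]
eef_rot: [-2.202, 1.571, -2.203]
force: [0.8, -0.2, -2.3]
grip_width: 0.0458
```

Request:
play_rows:
  deltas:
    - [[0, 35, -8, 0, 0, 0, 40], [0, 35, -8, 0, 0, 0, 40], [0, 35, -9, 0, 0, 0, 40], [0, 25, -8, 0, 0, 0, 40], [0, 6, -2, 0, 0, 0, 40], [10, 0, 0, 0, 0, 0, 40], [25, 0, 0, 0, 0, 0, 40], [30, 0, 0, 0, 0, 0, 40], [30, 0, 0, 0, 0, 0, 40], [20, 0, 0, 0, 0, 0, 40]]

```text
time_s: 6.3
ee_pos: [0.5593, 0.3079, 0.1296]
eef_rot: [-2.601, 1.568, -2.602]
force: [0.2, -0.2, -1.9]
grip_width: 0.046
```

```bash
python3 plan.py .56,.31,.092,90
python3 - <<'E'
from h import *
c=cam('scene','s3');cv2.imwrite('pics/s3z.png',cv2.resize(c['img'][120:380,180:480,::-1],None,fx=2,fy=2))
E
```

```text
t 6.3 p [559.3 307.9 129.6] jaw deg 89.9 x [-0.003 -0.002 -1.   ] F [ 0.2 -0.2 -1.9] w 46.0 q [ 0.45  0.56  1.33 -0.    1.25 -1.12]
to (0.56, 0.31, 0.092, 90.0) rotvec [-0.0014 -0.0025  0.0015] shift in goal axes mm [37.6  2.1  0.7] in present axes [37.6  2.2  0.8]
```

View pics/s3z.png

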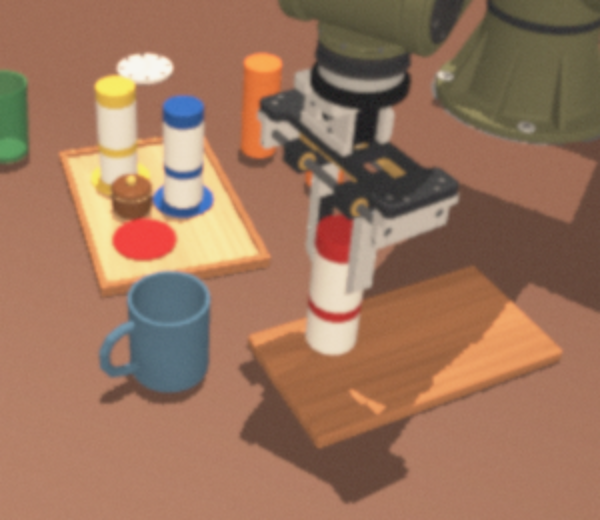

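Request:
play_rows:
  deltas:
    - [[18, 0, 0, 0, 0, 0, 40], [12, 0, 0, 0, 0, 0, 40], [5, 0, 0, 0, 0, 0, 40], [3, 0, 0, 0, 0, 0, 40], [1.5, 0, 0, 0, 0, 0, 40], [1, 0, 0, 0, 0, 0, 40], [0, 0, 0, 0, 0, 0, 40]]

```text
time_s: 7.05
ee_pos: [0.5597, 0.31, 0.0923]
eef_rot: [0.392, 1.57, 0.393]
force: [1.1, -0.4, -2.7]
grip_width: 0.0457
```

Request:
play_rows:
  deltas:
    - [[1, 0, 0, 0, 0, 0, 40], [0.5, 0, 0, 0, 0, 0, 40], [0, 0, 0, 0, 0, 0, 40]]

```text
time_s: 7.35
ee_pos: [0.5599, 0.3101, 0.0916]
eef_rot: [0.385, 1.57, 0.385]
force: [-1.9, -1.5, 5.6]
grip_width: 0.0459
```

Request:
play_rows:
  deltas:
    - [[0, 0, 0, 0, 0, 0, 70], [0, 0, 0, 0, 0, 0, 70], [0, 0, 0, 0, 0, 0, 70], [-10, 0, 0, 0, 0, 0, 70], [-25, 0, 0, 0, 0, 0, 70], [-30, 0, 0, 0, 0, 0, 70], [-30, 0, 0, 0, 0, 0, 70], [-30, 0, 0, 0, 0, 0, 70], [-25, -10, 0, 0, 0, 0, 70], [0, -30, -1, 0, 0, 0, 70]]

```text
time_s: 8.35
ee_pos: [0.5592, 0.2714, 0.2449]
eef_rot: [0.432, 1.564, 0.434]
force: [0.7, -0.2, -0.2]
grip_width: 0.0701
```

Request:
play_rows:
  deltas:
    - [[0, -35, -2, 0, 0, 0, 70], [0, -35, -2, 0, 0, 0, 70], [0, -35, -2, 0, 0, 0, 70], [0, -35, -2, 0, 0, 0, 70], [0, -35, -2, 0, 0, 0, 70], [0, -35, -2, 0, 0, 0, 70], [0, -35, -2, 0, 0, 0, 70], [0, -20, 0, 0, 0, 0, 70], [0, 0, 0, 0, 0, 0, 70]]

```text
time_s: 9.25
ee_pos: [0.5446, 0.0029, 0.2413]
eef_rot: [-0.304, 1.57, -0.307]
force: [0.0, -0.3, -0.5]
grip_width: 0.0699
```

```bash
python3 plan.py .545,.0015,.088,90
python3 - <<'E'
from h import *
c=cam('wrist','w3');c=cam('top','t3');c=cam('scene','s4')
E
```

```text
t 9.25 p [544.6   2.9 241.3] jaw deg 89.9 x [ 0.001 -0.    -1.   ] F [ 0.  -0.3 -0.5] w 69.9 q [-0.06  0.26  1.49 -0.    1.39 -1.63]
to (0.545, 0.0015, 0.088, 90.0) rotvec [-0.0025  0.0008  0.0003] shift in goal axes mm [153.3  -1.4   0.4] in present axes [153.3  -1.4   0.3]
```

View pics/w3.png

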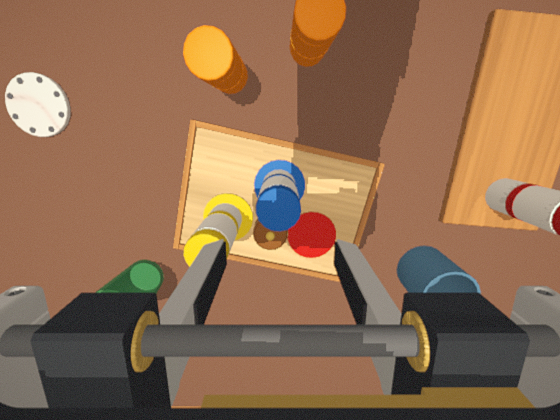

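View pics/t3.png

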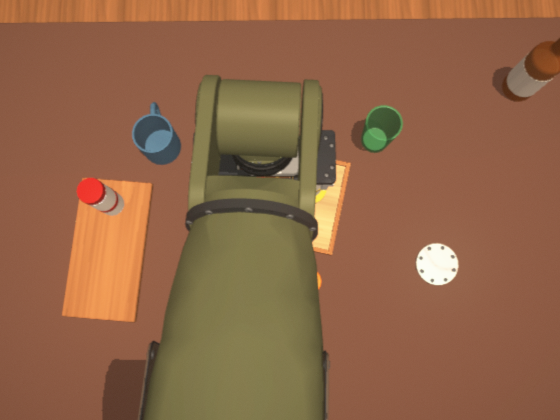

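Red jar stands on the board (top view ~ (107,205) base). Blue lid sits centered between the fingers at (278,208). Descend on blue.

Request:
play_rows:
  deltas:
    - [[10, -1, 0, 0, 0, 0, 70], [25, 0, 0, 0, 0, 0, 70], [30, 0, 0, 0, 0, 0, 70], [30, 0, 0, 0, 0, 0, 70], [30, 0, 0, 0, 0, 0, 70], [20, 0, 0, 0, 0, 0, 70], [8, 0, 0, 0, 0, 0, 70], [0, 0, 0, 0, 0, 0, 70], [0, 0, 0, 0, 0, 0, 40], [0, 0, 0, 0, 0, 0, 40]]

```text
time_s: 10.4
ee_pos: [0.5452, 0.0041, 0.0886]
eef_rot: [-0.058, 1.569, -0.058]
force: [0.4, -0.3, 1.1]
grip_width: 0.0572
```

Request:
play_rows:
  deltas:
    - [[0, 0, 0, 0, 0, 0, 40], [0, 0, 0, 0, 0, 0, 40], [-10, 0, 0, 0, 0, 0, 40], [-25, 0, 0, 0, 0, 0, 40], [-30, 0, 0, 0, 0, 0, 40], [-30, 0, 0, 0, 0, 0, 40], [-30, 0, 0, 0, 0, 0, 40], [-25, 5, 0, 0, 0, 0, 40], [-10, 20, -4, 0, 0, 0, 40], [0, 0, 0, 0, 0, 0, 40]]

```text
time_s: 11.4
ee_pos: [0.5407, 0.0304, 0.2497]
eef_rot: [0.159, 1.568, 0.16]
force: [0.1, -0.2, -2.0]
grip_width: 0.0459
```

```bash
python3 plan.py .474,.317,.25,90 .474,.317,.095,90
python3 - <<'E'
from h import *
c=cam('wrist','w4');c=cam('scene','s5');cv2.imwrite('pics/s5z.png',cv2.resize(c['img'][120:380,180:480,::-1],None,fx=2,fy=2))
E
```

```text
t 11.4 p [540.7  30.4 249.7] jaw deg 90.1 x [ 0.003  0.    -1.   ] F [ 0.1 -0.2 -2. ] w 45.9 q [-0.01  0.25  1.48  0.    1.41 -1.58]
to (0.474, 0.317, 0.25, 90.0) rotvec [ 0.0015  0.003  -0.0005] shift in goal axes mm [ -0.3 286.6 -66.7] in present axes [ -0.3 286.7 -66.3]
to (0.474, 0.317, 0.095, 90.0) rotvec [0. 0. 0.] shift in goal axes mm [155.   0.   0.] in present axes [155.   0.   0.]
```

View pics/s5z.png

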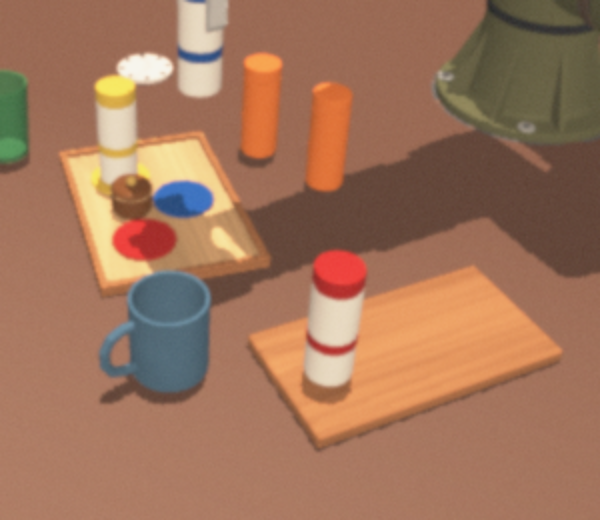

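Request:
play_rows:
  deltas:
    - [[0, 25, -6, 0, 0, 0, 40], [0, 35, -8, 0, 0, 0, 40], [0, 35, -8, 0, 0, 0, 40], [0, 35, -8, 0, 0, 0, 40], [0, 35, -8, 0, 0, 0, 40], [0, 35, -8, 0, 0, 0, 40], [0, 35, -8, 0, 0, 0, 40], [0, 35, -8, 0, 0, 0, 40], [0, 16, -4, 0, 0, 0, 40], [10, 0, 0, 0, 0, 0, 40]]

```text
time_s: 12.5
ee_pos: [0.4745, 0.3161, 0.2374]
eef_rot: [0.608, 1.57, 0.61]
force: [-0.2, -0.5, -1.6]
grip_width: 0.0456
```

Request:
play_rows:
  deltas:
    - [[25, 0, 0, 0, 0, 0, 40], [30, 0, 0, 0, 0, 0, 40], [30, 0, 0, 0, 0, 0, 40], [30, 0, 0, 0, 0, 0, 40], [18, 0, 0, 0, 0, 0, 40], [8, 0, 0, 0, 0, 0, 40], [3, 0, 0, 0, 0, 0, 40], [0, 0, 0, 0, 0, 0, 40]]

```text
time_s: 13.3
ee_pos: [0.475, 0.3145, 0.0937]
eef_rot: [0.18, 1.57, 0.179]
force: [0.8, 0.3, -1.6]
grip_width: 0.046
```

```bash
python3 plan.py .474,.317,.0916,90
```

```text
t 13.3 p [475.  314.5  93.7] jaw deg 90.0 x [ 0.  0. -1.] F [ 0.8  0.3 -1.6] w 46.0 q [ 0.52  0.46  1.58 -0.    1.1  -1.05]
to (0.474, 0.317, 0.0916, 90.0) rotvec [-0.0003  0.0003 -0.0001] shift in goal axes mm [ 2.1  2.5 -1. ] in present axes [ 2.1  2.5 -1. ]
```

Request:
play_rows:
  deltas:
    - [[1, 0, 0, 0, 0, 0, 40], [1, 0, 0, 0, 0, 0, 40], [0, 0, 0, 0, 0, 0, 40]]

```text
time_s: 13.6
ee_pos: [0.4747, 0.315, 0.0918]
eef_rot: [0.51, 1.57, 0.51]
force: [-0.3, -0.7, -1.9]
grip_width: 0.0455
```

Request:
play_rows:
  deltas:
    - [[1, 0, 0, 0, 0, 0, 40], [0.5, 0, 0, 0, 0, 0, 40], [0, 0, 0, 0, 0, 0, 40]]

```text
time_s: 13.9
ee_pos: [0.4751, 0.315, 0.0911]
eef_rot: [0.273, 1.569, 0.273]
force: [-1.6, -3.2, 8.7]
grip_width: 0.0459
```

Request:
play_rows:
  deltas:
    - [[0, 0, 0, 0, 0, 0, 70], [0, 0, 0, 0, 0, 0, 70], [0, 0, 0, 0, 0, 0, 70], [-10, 0, 0, 0, 0, 0, 70], [-25, 0, 0, 0, 0, 0, 70], [-30, 0, 0, 0, 0, 0, 70], [-30, 0, 0, 0, 0, 0, 70], [-30, 0, 0, 0, 0, 0, 70], [-25, -10, 3, 0, 0, 0, 70], [0, -30, 10, 0, 0, 0, 70]]

```text
time_s: 14.9
ee_pos: [0.488, 0.2764, 0.2443]
eef_rot: [0.499, 1.565, 0.502]
force: [0.7, 0.1, -0.1]
grip_width: 0.0701
```

Request:
play_rows:
  deltas:
    - [[0, -36, 11, 0, 0, 0, 70], [0, -36, 11, 0, 0, 0, 70], [0, -36, 11, 0, 0, 0, 70], [0, -36, 11, 0, 0, 0, 70], [0, -36, 11, 0, 0, 0, 70], [0, -36, 11, 0, 0, 0, 70], [0, -36, 11, 0, 0, 0, 70], [0, -36, 11, 0, 0, 0, 70], [0, -36, 11, 0, 0, 0, 70], [0, -24, 6, 0, 0, 0, 70]]

```text
time_s: 15.9
ee_pos: [0.593, -0.0753, 0.2406]
eef_rot: [-0.561, 1.57, -0.562]
force: [0.1, 0.4, -0.3]
grip_width: 0.0699
```

Request:
play_rows:
  deltas:
    - [[0, 0, 0, 0, 0, 0, 70]]

```text
time_s: 16.0
ee_pos: [0.5929, -0.0757, 0.2402]
eef_rot: [-1.533, 1.57, -1.536]
force: [-0.5, -0.1, -0.0]
grip_width: 0.0703
```

```bash
python3 plan.py .593,-.0735,.088,90
python3 - <<'E'
from tw import *
cv2.imwrite('pics/w5.png',W['img'][:,:,::-1])
m=mask(W,'yellow');k,l,s,ce=cv2.connectedComponentsWithStats(m);print([s[i].tolist() for i in range(1,k) if s[i,4]>50])
# cached: coasters/trivet from the wrist
for col in ('red','blue'):
    mm=mask(W,col);print(col,ransac(cpts(mm,.012,W),.0355))
m=cv2.inRange(h,(0,0,180),(180,75,255));m[280:]=0;m[:,250:]=0
print('trivet',ransac(cpts(m,.008,W),.0395))
E
```

```text
t 16.0 p [592.9 -75.7 240.2] jaw deg 89.8 x [ 0. -0. -1.] F [-0.5 -0.1 -0. ] w 70.3 q [-0.19  0.38  1.33 -0.    1.43 -1.76]
to (0.593, -0.0735, 0.088, 90.0) rotvec [-0.0028  0.      0.0004] shift in goal axes mm [1.522e+02 2.200e+00 1.000e-01] in present axes [1.522e+02 2.200e+00 1.000e-01]
[[255, 159, 51, 72, 2387]]
red (array([0.61975389, 0.04772048]), np.int64(101), 137)
blue (array([0.54726891, 0.00233113]), np.int64(94), 277)
trivet (array([ 0.43970439, -0.31581308]), np.int64(188), 188)
```

View pics/w5.png

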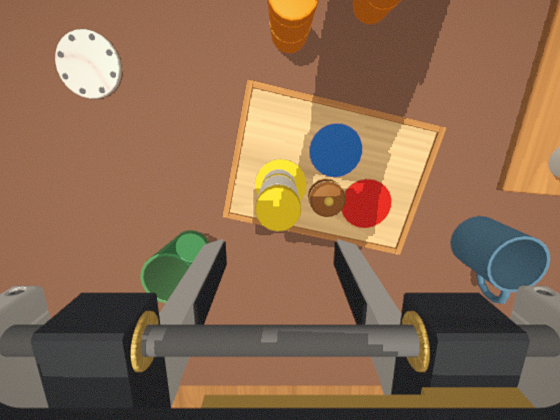

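Yellow lid is centered between the fingers (278,208), glass (175,265) well clear of the left finger. Descend and grasp yellow.

Request:
play_rows:
  deltas:
    - [[10, 2, 0, 0, 0, 0, 70], [25, 0, 0, 0, 0, 0, 70], [30, 0, 0, 0, 0, 0, 70], [30, 0, 0, 0, 0, 0, 70], [30, 0, 0, 0, 0, 0, 70], [20, 0, 0, 0, 0, 0, 70], [7, 0, 0, 0, 0, 0, 70], [0, 0, 0, 0, 0, 0, 70], [0, 0, 0, 0, 0, 0, 40], [0, 0, 0, 0, 0, 0, 40]]

```text
time_s: 17.15
ee_pos: [0.5932, -0.0709, 0.0892]
eef_rot: [-0.189, 1.569, -0.188]
force: [-0.0, 0.1, -0.6]
grip_width: 0.0574
```

Request:
play_rows:
  deltas:
    - [[0, 0, 0, 0, 0, 0, 40], [0, 0, 0, 0, 0, 0, 40], [-10, 0, 0, 0, 0, 0, 40], [-25, 0, 0, 0, 0, 0, 40], [-30, 0, 0, 0, 0, 0, 40], [-30, 0, 0, 0, 0, 0, 40], [-30, 0, 0, 0, 0, 0, 40], [-25, 5, 0, 0, 0, 0, 40], [-10, 20, -10, 0, 0, 0, 40], [0, 0, 0, 0, 0, 0, 40]]

```text
time_s: 18.15
ee_pos: [0.5825, -0.0445, 0.2504]
eef_rot: [0.06, 1.568, 0.061]
force: [-0.3, -0.6, -1.7]
grip_width: 0.0458
```

```bash
python3 plan.py .390,.323,.25,90 .390,.323,.095,90
python3 - <<'E'
from h import *
c=cam('scene','s6');cv2.imwrite('pics/s6z.png',cv2.resize(c['img'][120:380,180:480,::-1],None,fx=2,fy=2))
E
```

```text
t 18.15 p [582.5 -44.5 250.4] jaw deg 90.1 x [ 0.003  0.    -1.   ] F [-0.3 -0.6 -1.7] w 45.8 q [-0.14  0.35  1.36  0.    1.44 -1.71]
to (0.39, 0.323, 0.25, 90.0) rotvec [ 0.0016  0.0029 -0.0002] shift in goal axes mm [   0.4  367.5 -192.5] in present axes [-1.000e-01  3.678e+02 -1.919e+02]
to (0.39, 0.323, 0.095, 90.0) rotvec [0. 0. 0.] shift in goal axes mm [155.   0.   0.] in present axes [155.   0.   0.]
```

View pics/s6z.png

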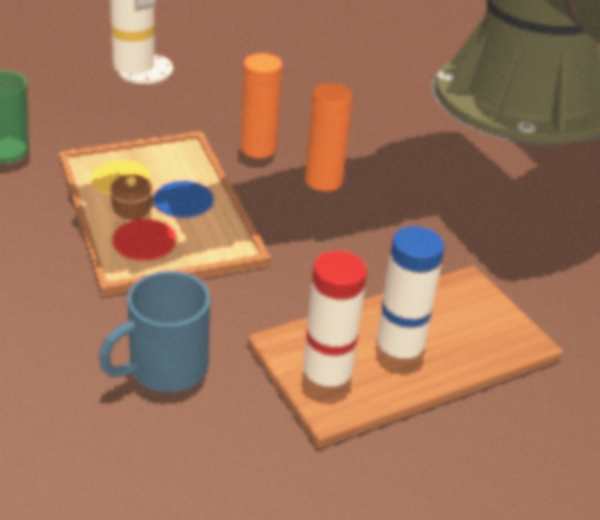

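Red and blue stand upright on the board; yellow is in the gripper. Carry it to the near end.

Request:
play_rows:
  deltas:
    - [[0, 20, -10, 0, 0, 0, 40], [0, 35, -18, 0, 0, 0, 40], [0, 35, -18, 0, 0, 0, 40], [0, 35, -18, 0, 0, 0, 40], [0, 35, -18, 0, 0, 0, 40], [0, 35, -19, 0, 0, 0, 40], [0, 35, -19, 0, 0, 0, 40], [0, 35, -19, 0, 0, 0, 40], [0, 35, -19, 0, 0, 0, 40], [0, 35, -18, 0, 0, 0, 40]]

```text
time_s: 19.2
ee_pos: [0.4057, 0.2898, 0.2475]
eef_rot: [-2.593, 1.57, -2.593]
force: [-0.0, -0.3, -2.5]
grip_width: 0.0458
```

Request:
play_rows:
  deltas:
    - [[0, 24, -12, 0, 0, 0, 40], [0, 8, -4, 0, 0, 0, 40], [10, 0, 0, 0, 0, 0, 40], [25, 0, 0, 0, 0, 0, 40], [30, 0, 0, 0, 0, 0, 40], [30, 0, 0, 0, 0, 0, 40], [30, 0, 0, 0, 0, 0, 40], [20, 0, 0, 0, 0, 0, 40], [8, 0, 0, 0, 0, 0, 40], [0, 0, 0, 0, 0, 0, 40]]

```text
time_s: 20.2
ee_pos: [0.3908, 0.3198, 0.094]
eef_rot: [-2.466, 1.569, -2.467]
force: [1.0, -0.2, -1.8]
grip_width: 0.0456
```

```bash
python3 plan.py .390,.323,.0916,90
```

```text
t 20.2 p [390.8 319.8  94. ] jaw deg 89.9 x [-0.002 -0.001 -1.   ] F [ 1.  -0.2 -1.8] w 45.6 q [ 0.61  0.33  1.76 -0.    1.05 -0.96]
to (0.39, 0.323, 0.0916, 90.0) rotvec [-0.001  -0.0015  0.0012] shift in goal axes mm [ 2.4  3.2 -0.8] in present axes [ 2.4  3.2 -0.8]
```

Request:
play_rows:
  deltas:
    - [[1.5, 0, 0, 0, 0, 0, 40], [1, 0, 0, 0, 0, 0, 40], [0.5, 0, 0, 0, 0, 0, 40], [0, 0, 0, 0, 0, 0, 40]]

```text
time_s: 20.6
ee_pos: [0.3907, 0.321, 0.0923]
eef_rot: [0.604, 1.57, 0.604]
force: [0.3, -0.7, -2.3]
grip_width: 0.0456
```

Request:
play_rows:
  deltas:
    - [[0.5, 0, 0, 0, 0, 0, 40], [0.5, 0, 0, 0, 0, 0, 40], [0, 0, 0, 0, 0, 0, 40]]

```text
time_s: 20.9
ee_pos: [0.3909, 0.3211, 0.0918]
eef_rot: [0.415, 1.57, 0.416]
force: [-2.6, -2.3, 7.7]
grip_width: 0.0456
```

Request:
play_rows:
  deltas:
    - [[0, 0, 0, 0, 0, 0, 70], [0, 0, 0, 0, 0, 0, 70], [0, 0, 0, 0, 0, 0, 70], [-10, 0, 0, 0, 0, 0, 70], [-25, 0, 0, 0, 0, 0, 70], [-30, 0, 0, 0, 0, 0, 70], [-30, 0, 0, 0, 0, 0, 70], [-30, 0, 0, 0, 0, 0, 70], [-25, -10, 6, 0, 0, 0, 70], [0, -30, 20, 0, 0, 0, 70]]

```text
time_s: 21.9
ee_pos: [0.4169, 0.2823, 0.2452]
eef_rot: [0.576, 1.565, 0.58]
force: [0.1, -0.4, -1.2]
grip_width: 0.0702
```

Request:
play_rows:
  deltas:
    - [[0, -33, 21, 0, 0, 0, 70], [0, -33, 21, 0, 0, 0, 70], [0, -33, 21, 0, 0, 0, 70], [0, -33, 21, 0, 0, 0, 70], [0, -33, 21, 0, 0, 0, 70], [0, -33, 22, 0, 0, 0, 70], [0, -33, 22, 0, 0, 0, 70], [0, -33, 22, 0, 0, 0, 70], [0, -28, 19, 0, 0, 0, 70], [0, 0, 0, 0, 0, 0, 70]]

```text
time_s: 22.9
ee_pos: [0.6077, -0.0142, 0.2408]
eef_rot: [-2.282, 1.57, -2.285]
force: [0.3, 1.4, 0.2]
grip_width: 0.0702
```

```bash
python3 plan.py .607,-.0105,.015,90
python3 - <<'E'
from tw import *
cv2.imwrite('pics/w6.png',W['img'][:,:,::-1]);cv2.imwrite('pics/s7.png',S['img'][:,:,::-1])
for z in (.02,.045): print(proj(W,(.607,-.0105,z)))
E
```

```text
t 22.9 p [607.7 -14.2 240.8] jaw deg 89.8 x [-0. -0. -1.] F [0.3 1.4 0.2] w 70.2 q [-0.08  0.41  1.29 -0.    1.44 -1.65]
to (0.607, -0.0105, 0.015, 90.0) rotvec [-0.0031 -0.0004  0.0004] shift in goal axes mm [225.8   3.7  -0.7] in present axes [225.8   3.8  -0.7]
[280.47760448 185.67926348]
[280.51631293 189.50974935]
```

View pics/w6.png

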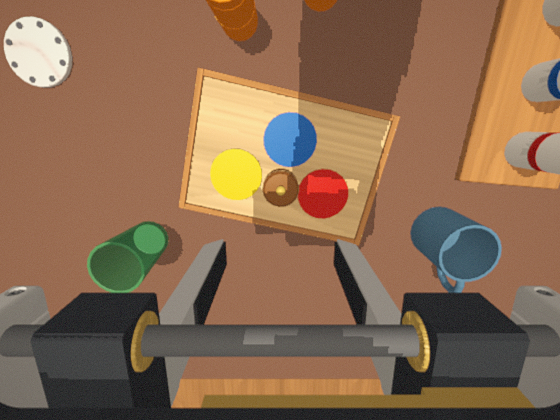

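View pics/s7.png

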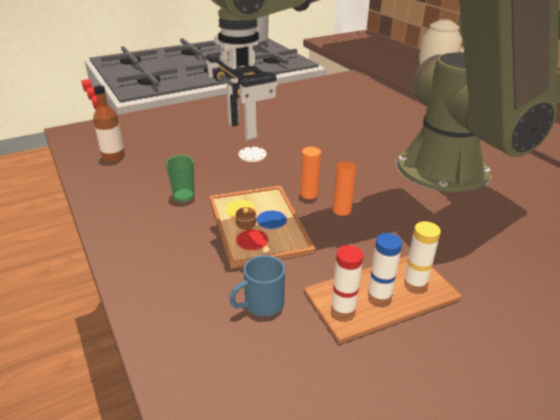

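All three jars stand on the board; cellar at (280,188) agrees with the prediction. Measure the now-uncovered coasters and knob from the wrist.

Run:
```python
from tw import *
b={'red':(295,165,352,222),'yellow':(205,145,264,202),'blue':(260,108,320,170)}
R={}
for col in b:
    m=crop(mask(W,col),b[col]);m=cv2.morphologyEx(m,cv2.MORPH_CLOSE,np.ones((7,7)))
    R[col]=ransac(cpts(m,.012,W),.0358);print(col,R[col])
for a,c in (('red','blue'),('yellow','blue'),('red','yellow')): print(a,c,np.linalg.norm(R[a][0]-R[c][0]))
m=cv2.inRange(h,(0,0,180),(180,75,255));m[280:]=0;m[:,250:]=0
print('trivet',ransac(cpts(m,.008,W),.0395))
m=cv2.inRange(h,(17,100,150),(30,255,255));m=crop(m,(274,182,288,197));k,l,s,ce=cv2.connectedComponentsWithStats(m);print(s[1:],ce[1:])
i=1+np.argmax(s[1:,4]);print(ray(W,*ce[i],.052));show('knob',(277,174.2),ce[i])
# height of coaster via two views (top earlier centre pixels from .012 fits)
Tc={'red':(.6235,.0501),'yellow':(.5960,-.0713),'blue':(.5501,.0058)}
for c in Tc: show(c,proj(T,(*Tc[c],.012)),proj(W,(*R[c][0],.012)))
show('trivet',proj(T,(.4416,-.3141,.008)),proj(W,(.4397,-.3158,.008)))
```

```text
red (array([0.62194751, 0.0480833 ]), np.int64(82), 139)
yellow (array([ 0.59301233, -0.07218742]), np.int64(139), 144)
blue (array([0.54776403, 0.00382048]), np.int64(77), 148)
red blue 0.08638510353088734
yellow blue 0.08845682451422045
red yellow 0.12370243105367373
trivet (array([ 0.43971679, -0.31592565]), np.int64(191), 191)
[[275 186  10   9  71]] [[279.32394366 189.95774648]]
[ 0.60601579 -0.01080312  0.052     ]
knob [ 0.595  -0.0105  0.1029] reproj [ 0.1 -0. ] [ 0.2 -0. ]
red [ 0.6266  0.0507 -0.0038] reproj [0.2 0.5] [0.3 0.7]
yellow [ 0.5902 -0.0695  0.0335] reproj [-0.3  0.4] [-0.4  0.5]
blue [0.5471 0.0044 0.0273] reproj [0.6 0.1] [0.9 0.1]
trivet [ 0.441  -0.3124  0.0129] reproj [-0.1  0.1] [-0.1  0.2]
```

Request:
play_rows:
  deltas:
    - [[10, 0, 0, 0, 0, 0, 70], [30, 0, 0, 0, 0, 0, 70], [30, 0, 0, 0, 0, 0, 70], [30, 0, 0, 0, 0, 0, 70], [30, 0, 0, 0, 0, 0, 70], [30, 0, 0, 0, 0, 0, 70], [25, 0, 0, 0, 0, 0, 70], [15, 0, 0, 0, 0, 0, 70], [10, 0, 0, 0, 0, 0, 70], [0, 0, 0, 0, 0, 0, 70]]

```text
time_s: 24.2
ee_pos: [0.6062, -0.0109, 0.0301]
eef_rot: [3.073, 1.569, 3.073]
force: [0.5, -0.6, -0.2]
grip_width: 0.07
```

```bash
python3 plan.py .6065,-.0105,.017,90
python3 - <<'E'
from h import *
c=cam('wrist','w7');c=cam('scene','s8');cv2.imwrite('pics/s8z.png',cv2.resize(c['img'][130:280,180:360,::-1],None,fx=4,fy=4))
E
```

```text
t 24.2 p [606.2 -10.9  30.1] jaw deg 90.0 x [-0.001  0.    -1.   ] F [ 0.5 -0.6 -0.2] w 70.0 q [-0.08  0.61  1.5  -0.    1.03 -1.65]
to (0.6065, -0.0105, 0.017, 90.0) rotvec [ 0.0004 -0.0013 -0.0001] shift in goal axes mm [13.1  0.4  0.3] in present axes [13.1  0.4  0.3]
```

View pics/w7.png

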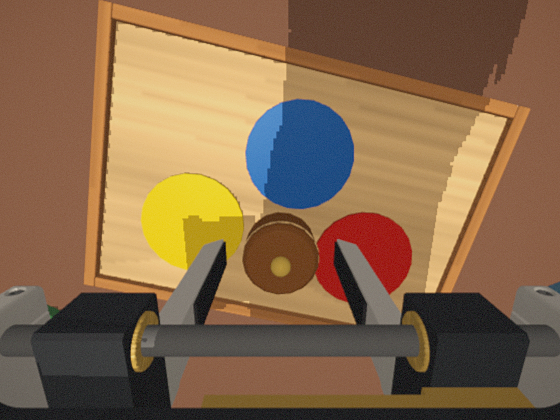

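View pics/s8z.png

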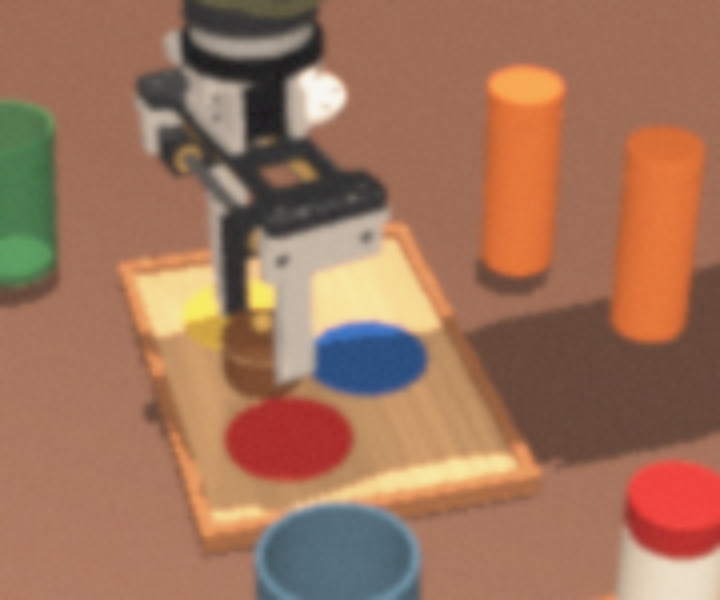

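Cellar centred between fingers (280,255), fingertips above coasters. Lower and grip.

Request:
play_rows:
  deltas:
    - [[8, 0, 0, 0, 0, 0, 70], [4, 0, 0, 0, 0, 0, 70], [0, 0, 0, 0, 0, 0, 70], [0, 0, 0, 0, 0, 0, 42], [0, 0, 0, 0, 0, 0, 42], [0, 0, 0, 0, 0, 0, 42], [0, 0, 0, 0, 0, 0, 42]]
  grip_force: 20

```text
time_s: 25.0
ee_pos: [0.6068, -0.011, 0.0191]
eef_rot: [-0.022, 1.57, -0.022]
force: [0.5, -0.2, 0.6]
grip_width: 0.0469
```

```bash
python3 plan.py .6065,-.0105,.19,90 .4407,-.315,.17,90
python3 - <<'E'
from h import *
W=cam('wrist','w8')
E
```

```text
t 25.0 p [606.8 -11.   19.1] jaw deg 90.0 x [ 0. -0. -1.] F [ 0.5 -0.2  0.6] w 46.9 q [-0.08  0.63  1.51  0.    1.01 -1.65]
to (0.6065, -0.0105, 0.19, 90.0) rotvec [0.0002 0.0003 0.    ] shift in goal axes mm [-170.9    0.5   -0.3] in present axes [-170.9    0.5   -0.2]
to (0.4407, -0.315, 0.17, 90.0) rotvec [0. 0. 0.] shift in goal axes mm [  20.  -304.5 -165.8] in present axes [  20.  -304.5 -165.8]
```

Request:
play_rows:
  deltas:
    - [[-8, 0, 0, 0, 0, 0, 42], [-20, 0, 0, 0, 0, 0, 42], [-30, 0, 0, 0, 0, 0, 42], [-30, 0, 0, 0, 0, 0, 42], [-30, 0, 0, 0, 0, 0, 42], [-30, 0, 0, 0, 0, 0, 42], [-10, -15, -8, 0, 0, 0, 42], [0, -33, -18, 0, 0, 0, 42], [0, -33, -18, 0, 0, 0, 42], [0, -33, -18, 0, 0, 0, 42]]

```text
time_s: 26.05
ee_pos: [0.543, -0.1266, 0.1764]
eef_rot: [3.019, 1.57, 3.019]
force: [-0.2, -0.0, -0.9]
grip_width: 0.0473
```

Request:
play_rows:
  deltas:
    - [[0, -33, -18, 0, 0, 0, 42], [0, -33, -18, 0, 0, 0, 42], [0, -33, -18, 0, 0, 0, 42], [0, -33, -18, 0, 0, 0, 42], [0, -33, -18, 0, 0, 0, 42], [0, -18, -10, 0, 0, 0, 42], [0, -7, -4, 0, 0, 0, 42], [0, 0, 0, 0, 0, 0, 42]]

```text
time_s: 26.85
ee_pos: [0.4399, -0.3156, 0.1766]
eef_rot: [2.489, 1.57, 2.487]
force: [0.7, 0.7, -1.7]
grip_width: 0.0469
```

```bash
python3 plan.py .4407,-.315,.025,90
python3 - <<'E'
from h import *
W=cam('wrist','w9');c=cam('scene','s9');cv2.imwrite('pics/s9z.png',cv2.resize(c['img'][80:280,180:440,::-1],None,fx=3,fy=3))
E
```

```text
t 26.85 p [ 439.9 -315.6  176.6] jaw deg 89.9 x [-0.001  0.    -1.   ] F [ 0.7  0.7 -1.7] w 46.9 q [-0.69  0.31  1.58 -0.    1.25 -2.26]
to (0.4407, -0.315, 0.025, 90.0) rotvec [-0.0013 -0.0006 -0.0005] shift in goal axes mm [151.6   0.6   0.8] in present axes [151.6   0.5   0.9]
```

View pics/w9.png

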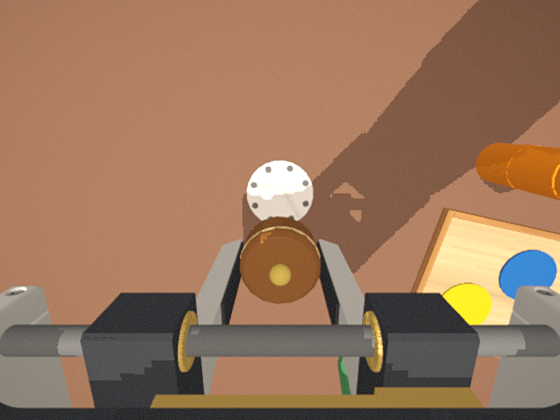

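View pics/s9z.png

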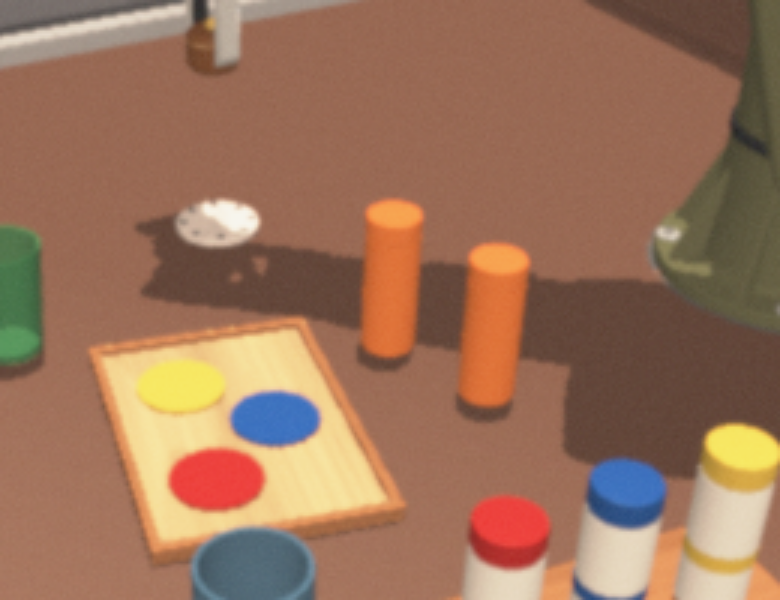

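Cellar is held upright over the trivet (280,190); lower it.

Request:
play_rows:
  deltas:
    - [[10, 0, 0, 0, 0, 0, 42], [30, 0, 0, 0, 0, 0, 42], [30, 0, 0, 0, 0, 0, 42], [30, 0, 0, 0, 0, 0, 42], [25, 0, 0, 0, 0, 0, 42], [15, 0, 0, 0, 0, 0, 42], [8, 0, 0, 0, 0, 0, 42], [4, 0, 0, 0, 0, 0, 42], [2, 0, 0, 0, 0, 0, 42], [0, 0, 0, 0, 0, 0, 42]]

```text
time_s: 27.95
ee_pos: [0.441, -0.3151, 0.0233]
eef_rot: [-0.72, 1.57, -0.719]
force: [-0.5, 0.5, -1.2]
grip_width: 0.0469
```

```bash
python3 plan.py .4407,-.315,.019,90
python3 - <<'E'
from h import *
W=cam('wrist','w10')
E
```

```text
t 27.95 p [ 441.  -315.1   23.3] jaw deg 90.0 x [ 0.001 -0.001 -1.   ] F [-0.5  0.5 -1.2] w 46.9 q [-0.69  0.5   1.7  -0.    0.93 -2.26]
to (0.4407, -0.315, 0.019, 90.0) rotvec [0.0004 0.0006 0.0005] shift in goal axes mm [ 4.3  0.1 -0.3] in present axes [ 4.3  0.1 -0.3]
```

View pics/w10.png

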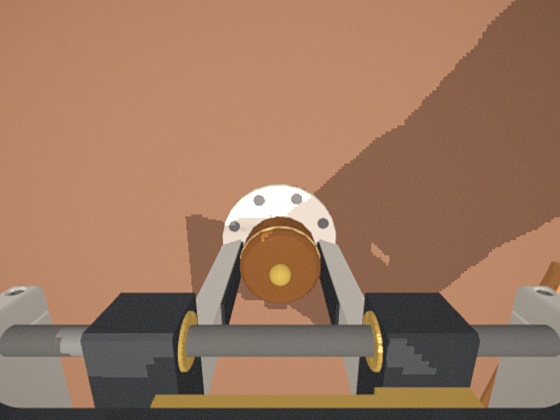

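Request:
play_rows:
  deltas:
    - [[2.5, 0, 0, 0, 0, 0, 42], [1.5, 0, 0, 0, 0, 0, 42], [0.5, 0, 0, 0, 0, 0, 42], [0, 0, 0, 0, 0, 0, 42]]

```text
time_s: 28.4
ee_pos: [0.4409, -0.3152, 0.0191]
eef_rot: [-0.725, 1.57, -0.725]
force: [-2.1, 1.8, 7.0]
grip_width: 0.0471
```

Request:
play_rows:
  deltas:
    - [[0, 0, 0, 0, 0, 0, 70], [0, 0, 0, 0, 0, 0, 70], [0, 0, 0, 0, 0, 0, 70], [-10, 0, 0, 0, 0, 0, 70], [-25, 0, 0, 0, 0, 0, 70], [-35, 0, 0, 0, 0, 0, 70], [-40, 0, 0, 0, 0, 0, 70], [-40, 0, 0, 0, 0, 0, 70], [-40, 0, 0, 0, 0, 0, 70], [-30, 0, 0, 0, 0, 0, 70]]

```text
time_s: 29.4
ee_pos: [0.4408, -0.3151, 0.242]
eef_rot: [-0.696, 1.568, -0.695]
force: [-0.3, 0.2, 0.5]
grip_width: 0.0699
```

```bash
python3 plan.py .391,.321,.24,90
python3 - <<'E'
from tw import *
for n,c in (('w11',W),('t11',T),('s11',S)): cv2.imwrite(f'pics/{n}.png',c['img'][:,:,::-1])
E
```

```text
t 29.4 p [ 440.8 -315.1  242. ] jaw deg 90.0 x [ 0.002 -0.002 -1.   ] F [-0.3  0.2  0.5] w 69.9 q [-0.69  0.25  1.49 -0.    1.39 -2.26]
to (0.391, 0.321, 0.24, 90.0) rotvec [0.0003 0.0022 0.0018] shift in goal axes mm [  2.  636.1 -49.8] in present axes [  0.7 636.1 -49.6]
```

View pics/w11.png

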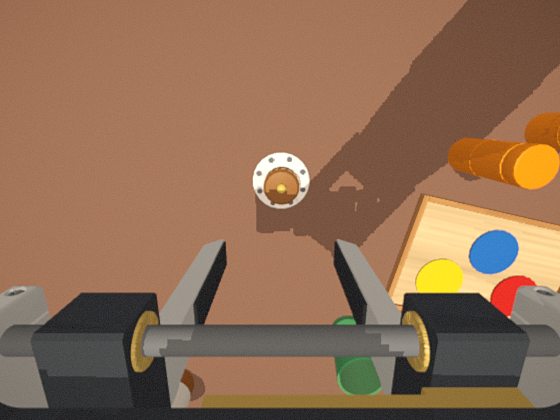

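View pics/t11.png

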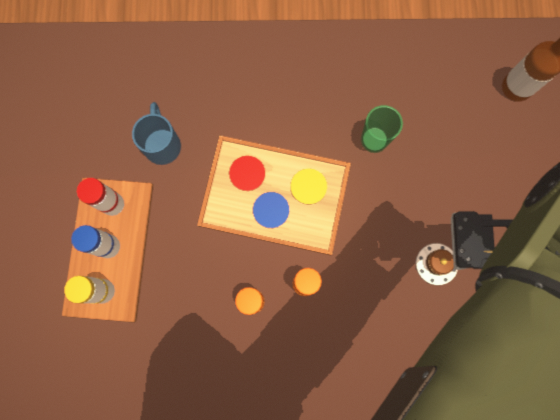

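View pics/s11.png

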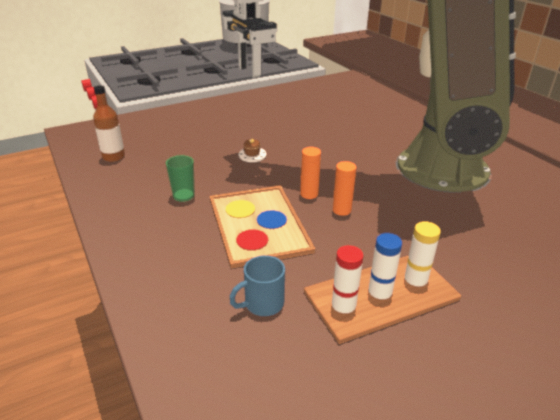

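Cellar sits on the trivet (top view (440,262) inside the ring of dots; wrist (281,186)). All coasters are clear: measure them from top and scene, cellar and jars too.

```bash
cat > fin.py <<'E'
from tw import *
def coasters():
    Cc={}
    for n,c,bb in (('T',T,{'red':(225,150,272,195),'yellow':(285,160,335,210),'blue':(248,185,295,232)}),('S',S,{'red':(232,225,274,252),'yellow':(220,197,260,220),'blue':(252,207,292,232)})):
        for col in rng:
            m=crop(mask(c,col),bb[col]);m=cv2.morphologyEx(m,cv2.MORPH_CLOSE,np.ones((5,5)))
            r=ransac(cpts(m,.012,c),.0355,tol=.002);Cc[n+col]=r[0];print(n,col,r[0].round(4),r[1:])
    for col in rng:
        ut=proj(T,(*Cc['T'+col],.012));us=proj(S,(*Cc['S'+col],.012));p=tri([(T,*ut),(S,*us)]);print('tri',col,p.round(4),(proj(T,p)-ut).round(1))
def jars(bt,bs,zt=.14):
    for col in bt:
        lt=crop(mask(T,col),bt[col]);ls=crop(mask(S,col),bs[col]);pt=far(T,lt,zt)
        ps=far(S,ls,zt)
        print(col,'T',ransac([ray(T,*p,zt)[:2] for p in pt],.0225),'S',ransac([ray(S,*p,zt)[:2] for p in ps],.0225))
E
python3 - <<'E'
from fin import *
coasters()
jars({'red':(76,176,108,206),'blue':(70,223,102,254),'yellow':(62,274,94,304)},{'red':(332,245,366,270),'blue':(372,232,404,258),'yellow':(410,220,442,246)})
m=crop(mask(W,'red')*0+cv2.inRange(h,(5,110,30),(20,255,175)),(262,162,300,208));
ys,xs=np.nonzero(m);print('cellar mask W',xs.min(),xs.max(),ys.min(),ys.max(), 'trivet ctr px',proj(W,(.4397,-.3158,.008)),'cellar ctr exp',proj(W,(.441,-.315,.045)))
for n,c,q in(('T',T,(444.5,262)),('W',W,(281,187))): print('knob',n,ray(c,*q,.052)[:2])
E
```

```text
T red [0.6227 0.049 ] (np.int64(78), 97)
T yellow [ 0.5948 -0.0713] (np.int64(100), 100)
T blue [ 0.5471 -0.0008] (np.int64(47), 95)
S red [0.6266 0.0517] (np.int64(37), 71)
S yellow [ 0.5955 -0.0709] (np.int64(31), 63)
S blue [0.5473 0.0027] (np.int64(29), 64)
tri red [0.6243 0.0488 0.0088] [ 0.2 -0.4]
tri yellow [ 0.5951 -0.0715  0.0115] [ 0.1 -0.1]
tri blue [ 5.467e-01 -2.000e-04  1.010e-02] [-0.3  0.4]
red T (array([0.55876162, 0.30924312]), np.int64(37), 39) S (array([0.56204861, 0.31510063]), np.int64(27), 27)
blue T (array([0.47509063, 0.31314764]), np.int64(36), 36) S (array([0.47909117, 0.31880514]), np.int64(25), 26)
yellow T (array([0.39022756, 0.32057442]), np.int64(33), 33) S (array([0.39566759, 0.32539243]), np.int64(23), 24)
cellar mask W 262 299 170 207 trivet ctr px [279.08782178 183.71182795] cellar ctr exp [279.65609735 190.23667042]
knob T [ 0.44117365 -0.31526244]
knob W [ 0.43537788 -0.31332537]
```

Request:
play_rows:
  deltas:
    - [[0, 20, 0, 0, 0, 0, 70], [0, 40, -3, 0, 0, 0, 70], [0, 44, -4, 0, 0, 0, 70], [0, 44, -4, 0, 0, 0, 70], [0, 44, -4, 0, 0, 0, 70], [0, 44, -4, 0, 0, 0, 70], [0, 44, -4, 0, 0, 0, 70], [0, 44, -4, 0, 0, 0, 70], [0, 44, -4, 0, 0, 0, 70], [0, 44, -4, 0, 0, 0, 70]]

```text
time_s: 30.7
ee_pos: [0.4047, 0.0986, 0.2376]
eef_rot: [-2.991, 1.569, -2.991]
force: [0.7, -0.3, 0.4]
grip_width: 0.07
```

Request:
play_rows:
  deltas:
    - [[0, 44, -3, 0, 0, 0, 70], [0, 44, -3, 0, 0, 0, 70], [0, 44, -3, 0, 0, 0, 70], [0, 44, -3, 0, 0, 0, 70], [0, 34, -3, 0, 0, 0, 70], [0, 14, 0, 0, 0, 0, 70], [0, 0, 0, 0, 0, 0, 70]]

```text
time_s: 31.4
ee_pos: [0.3902, 0.3216, 0.2373]
eef_rot: [-2.5, 1.569, -2.497]
force: [-0.4, 0.0, -1.1]
grip_width: 0.0699
```

```bash
python3 plan.py .3905,.321,.0915,90;python3 - <<'E'
from h import *
W=cam('wrist','w12')
E
```

```text
t 31.4 p [390.2 321.6 237.3] jaw deg 90.1 x [-0.002 -0.001 -1.   ] F [-0.4  0.  -1.1] w 69.9 q [ 0.62  0.18  1.6  -0.    1.37 -0.96]
to (0.3905, 0.321, 0.0915, 90.0) rotvec [ 0.0021 -0.0017  0.0013] shift in goal axes mm [145.8  -0.6   0.3] in present axes [145.8  -0.4   0.6]
```

View pics/w12.png

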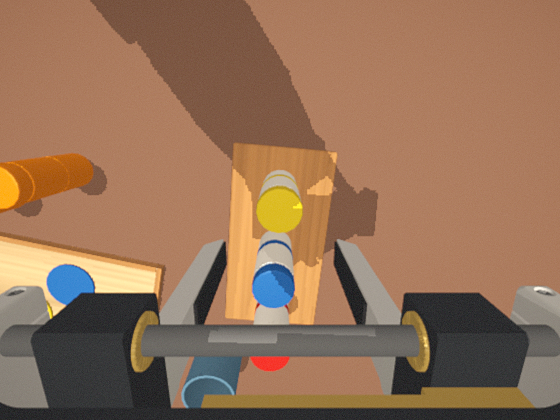

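Yellow lid centred at (280,209); descend and grasp.

Request:
play_rows:
  deltas:
    - [[10, 0, 0, 0, 0, 0, 70], [25, 0, 0, 0, 0, 0, 70], [30, 0, 0, 0, 0, 0, 70], [30, 0, 0, 0, 0, 0, 70], [30, 0, 0, 0, 0, 0, 70], [15, 0, 0, 0, 0, 0, 70], [5, 0, 0, 0, 0, 0, 70], [0, 0, 0, 0, 0, 0, 70], [0, 0, 0, 0, 0, 0, 40], [0, 0, 0, 0, 0, 0, 40]]
  grip_force: 25

```text
time_s: 32.45
ee_pos: [0.3911, 0.321, 0.0944]
eef_rot: [0.599, 1.569, 0.599]
force: [-0.1, -0.2, -0.1]
grip_width: 0.0574
```

Request:
play_rows:
  deltas:
    - [[0, 0, 0, 0, 0, 0, 40], [0, 0, 0, 0, 0, 0, 40], [0, 0, 0, 0, 0, 0, 40]]

```text
time_s: 32.75
ee_pos: [0.3908, 0.3211, 0.094]
eef_rot: [0.527, 1.57, 0.527]
force: [-0.9, -0.8, 5.5]
grip_width: 0.0461
```

```bash
python3 plan.py .3905,.321,.245,90 .5945,-.0715,.245,90
```

```text
t 32.75 p [390.8 321.1  94. ] jaw deg 90.0 x [ 0.001  0.    -1.   ] F [-0.9 -0.8  5.5] w 46.1 q [ 0.62  0.33  1.76 -0.    1.05 -0.96]
to (0.3905, 0.321, 0.245, 90.0) rotvec [ 0.0003  0.0008 -0.0005] shift in goal axes mm [-1.51e+02 -1.00e-01 -3.00e-01] in present axes [-151.    -0.    -0.2]
to (0.5945, -0.0715, 0.245, 90.0) rotvec [0. 0. 0.] shift in goal axes mm [   0.  -392.5  204. ] in present axes [   0.  -392.5  204. ]
```

Request:
play_rows:
  deltas:
    - [[-10, 0, 0, 0, 0, 0, 40], [-25, 0, 0, 0, 0, 0, 40], [-30, 0, 0, 0, 0, 0, 40], [-30, 0, 0, 0, 0, 0, 40], [-30, 0, 0, 0, 0, 0, 40], [-25, 0, 0, 0, 0, 0, 40], [-10, -15, 8, 0, 0, 0, 40], [0, -36, 19, 0, 0, 0, 40], [0, -36, 19, 0, 0, 0, 40], [0, -36, 19, 0, 0, 0, 40]]

```text
time_s: 33.75
ee_pos: [0.4558, 0.1966, 0.254]
eef_rot: [0.888, 1.571, 0.889]
force: [0.3, 1.3, -1.3]
grip_width: 0.0457
```

Request:
play_rows:
  deltas:
    - [[0, -36, 19, 0, 0, 0, 40], [0, -36, 18, 0, 0, 0, 40], [0, -36, 19, 0, 0, 0, 40], [0, -36, 18, 0, 0, 0, 40], [0, -36, 19, 0, 0, 0, 40], [0, -36, 18, 0, 0, 0, 40], [0, -36, 19, 0, 0, 0, 40], [0, -13, 6, 0, 0, 0, 40], [0, -4.5, 3, 0, 0, 0, 40], [0, 0, 0, 0, 0, 0, 40]]

```text
time_s: 34.75
ee_pos: [0.5945, -0.0711, 0.2534]
eef_rot: [2.623, 1.57, 2.623]
force: [0.0, 0.9, -2.5]
grip_width: 0.0456
```

```bash
python3 plan.py .5945,-.0715,.091,90;python3 - <<'E'
from h import *
W=cam('wrist','w13')
E
```

```text
t 34.75 p [594.5 -71.1 253.4] jaw deg 90.0 x [-0.001  0.    -1.   ] F [ 0.   0.9 -2.5] w 45.6 q [-0.18  0.38  1.3   0.    1.46 -1.75]
to (0.5945, -0.0715, 0.091, 90.0) rotvec [ 0.0001 -0.0005 -0.0003] shift in goal axes mm [162.4  -0.4  -0. ] in present axes [ 1.624e+02 -4.000e-01  1.000e-01]
```

View pics/w13.png

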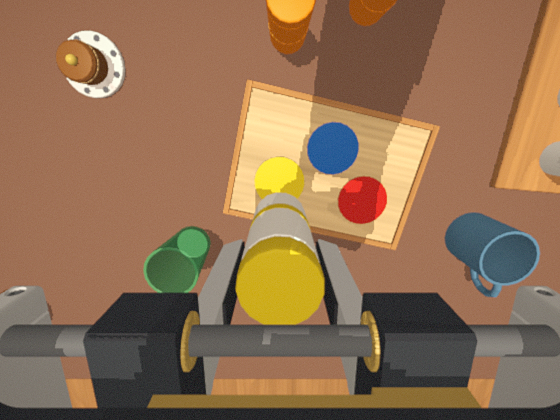

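Yellow held over its coaster (280,180). Lower.

Request:
play_rows:
  deltas:
    - [[10, 0, 0, 0, 0, 0, 40], [25, 0, 0, 0, 0, 0, 40], [30, 0, 0, 0, 0, 0, 40], [30, 0, 0, 0, 0, 0, 40], [30, 0, 0, 0, 0, 0, 40], [20, 0, 0, 0, 0, 0, 40], [10, 0, 0, 0, 0, 0, 40], [4, 0, 0, 0, 0, 0, 40], [0, 0, 0, 0, 0, 0, 40]]

```text
time_s: 35.7
ee_pos: [0.5948, -0.0711, 0.0948]
eef_rot: [-0.067, 1.57, -0.066]
force: [0.2, 0.8, -1.9]
grip_width: 0.0458
```

Request:
play_rows:
  deltas:
    - [[1, 0, 0, 0, 0, 0, 40], [1, 0, 0, 0, 0, 0, 40], [0, 0, 0, 0, 0, 0, 40]]

```text
time_s: 36.0
ee_pos: [0.5949, -0.0716, 0.0929]
eef_rot: [-0.232, 1.57, -0.232]
force: [-0.3, -0.4, -1.9]
grip_width: 0.0459
```

Request:
play_rows:
  deltas:
    - [[1, 0, 0, 0, 0, 0, 40], [1, 0, 0, 0, 0, 0, 40], [0, 0, 0, 0, 0, 0, 40]]

```text
time_s: 36.3
ee_pos: [0.5949, -0.0716, 0.091]
eef_rot: [-0.195, 1.57, -0.195]
force: [-1.4, 0.3, 3.4]
grip_width: 0.0457
```

Request:
play_rows:
  deltas:
    - [[0, 0, 0, 0, 0, 0, 70], [0, 0, 0, 0, 0, 0, 70], [0, 0, 0, 0, 0, 0, 70], [-10, 0, 0, 0, 0, 0, 70], [-25, 0, 0, 0, 0, 0, 70], [-30, 0, 0, 0, 0, 0, 70], [-30, 0, 0, 0, 0, 0, 70], [-30, 0, 0, 0, 0, 0, 70], [-25, 10, -3, 0, 0, 0, 70], [0, 30, -9, 0, 0, 0, 70]]

```text
time_s: 37.3
ee_pos: [0.5838, -0.0327, 0.2447]
eef_rot: [-0.162, 1.565, -0.164]
force: [-0.5, 0.4, -1.2]
grip_width: 0.0704
```

Request:
play_rows:
  deltas:
    - [[0, 38, -12, 0, 0, 0, 70], [0, 38, -12, 0, 0, 0, 70], [0, 38, -12, 0, 0, 0, 70], [0, 38, -12, 0, 0, 0, 70], [0, 38, -12, 0, 0, 0, 70], [0, 38, -12, 0, 0, 0, 70], [0, 38, -12, 0, 0, 0, 70], [0, 38, -12, 0, 0, 0, 70], [0, 30, -9, 0, 0, 0, 70], [0, 11, -3, 0, 0, 0, 70]]

```text
time_s: 38.3
ee_pos: [0.4735, 0.3157, 0.2411]
eef_rot: [0.907, 1.57, 0.91]
force: [0.4, -0.5, 0.7]
grip_width: 0.0701
```

Request:
play_rows:
  deltas:
    - [[0, 0, 0, 0, 0, 0, 70]]

```text
time_s: 38.4
ee_pos: [0.4743, 0.3142, 0.2408]
eef_rot: [0.198, 1.571, 0.2]
force: [0.7, -0.1, -0.6]
grip_width: 0.0699
```

```bash
python3 plan.py .475,.3142,.094,90;python3 - <<'E'
from fin import *
cv2.imwrite('pics/w14.png',W['img'][:,:,::-1]);cv2.imwrite('pics/t14.png',T['img'][:,:,::-1])
cv2.imwrite('pics/s14z.png',cv2.resize(S['img'][130:280,180:360,::-1],None,fx=4,fy=4))
E
```

```text
t 38.4 p [474.3 314.2 240.8] jaw deg 90.1 x [ 0.  0. -1.] F [ 0.7 -0.1 -0.6] w 69.9 q [ 0.52  0.32  1.42 -0.    1.41 -1.05]
to (0.475, 0.3142, 0.094, 90.0) rotvec [ 0.002   0.0003 -0.0001] shift in goal axes mm [146.8   0.    0.7] in present axes [146.8   0.    0.7]
```

View pics/w14.png

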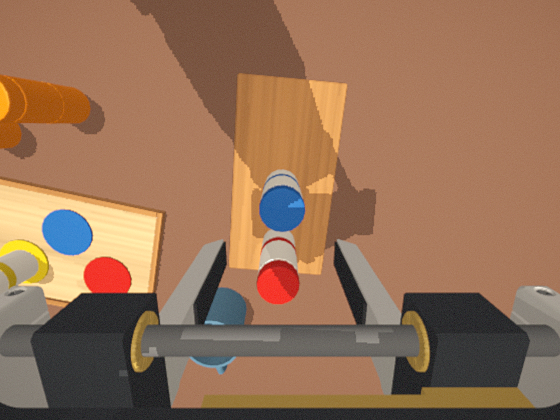

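View pics/s14z.png

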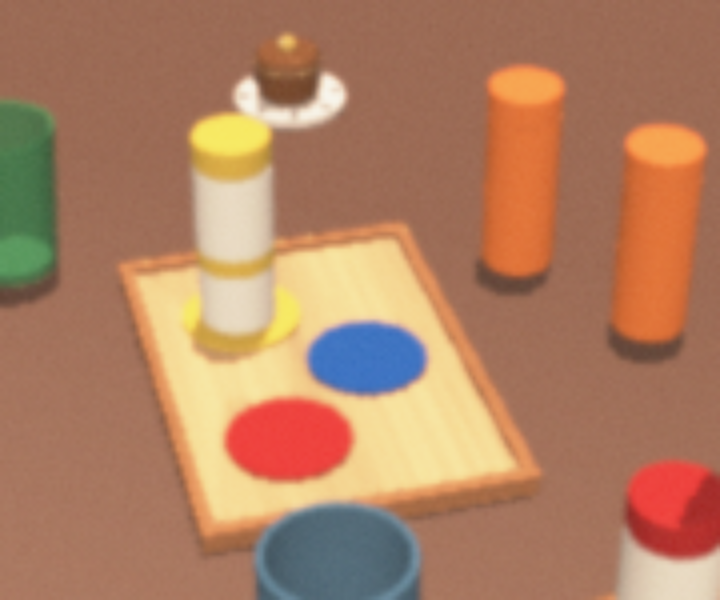

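Yellow stands upright on the yellow coaster with rim visible all round. Now blue (lid centred at (282,208)).

Request:
play_rows:
  deltas:
    - [[10, 0, 0, 0, 0, 0, 70], [25, 0, 0, 0, 0, 0, 70], [30, 0, 0, 0, 0, 0, 70], [30, 0, 0, 0, 0, 0, 70], [30, 0, 0, 0, 0, 0, 70], [17, 0, 0, 0, 0, 0, 70], [5, 0, 0, 0, 0, 0, 70], [0, 0, 0, 0, 0, 0, 70], [0, 0, 0, 0, 0, 0, 40], [0, 0, 0, 0, 0, 0, 40]]

```text
time_s: 39.55
ee_pos: [0.4751, 0.3136, 0.0945]
eef_rot: [0.516, 1.569, 0.516]
force: [-0.0, -0.1, 0.3]
grip_width: 0.0573
```

Request:
play_rows:
  deltas:
    - [[0, 0, 0, 0, 0, 0, 40], [0, 0, 0, 0, 0, 0, 40], [0, 0, 0, 0, 0, 0, 40]]

```text
time_s: 39.85
ee_pos: [0.4749, 0.3136, 0.094]
eef_rot: [0.41, 1.57, 0.41]
force: [0.5, 0.2, 4.1]
grip_width: 0.046
```

```bash
python3 plan.py .5475,.0025,.094,90
```

```text
t 39.85 p [474.9 313.6  94. ] jaw deg 90.0 x [ 0.001  0.    -1.   ] F [0.5 0.2 4.1] w 46.0 q [ 0.52  0.45  1.58 -0.    1.1  -1.05]
to (0.5475, 0.0025, 0.094, 90.0) rotvec [ 0.0003  0.001  -0.0004] shift in goal axes mm [   0.  -311.1   72.6] in present axes [  -0.  -311.1   72.5]
```

Request:
play_rows:
  deltas:
    - [[-10, 0, 0, 0, 0, 0, 40], [-25, 0, 0, 0, 0, 0, 40], [-30, 0, 0, 0, 0, 0, 40], [-30, 0, 0, 0, 0, 0, 40], [-30, 0, 0, 0, 0, 0, 40], [-25, 0, 0, 0, 0, 0, 40], [-10, -15, 3, 0, 0, 0, 40], [0, -36, 8, 0, 0, 0, 40], [0, -36, 9, 0, 0, 0, 40], [0, -36, 8, 0, 0, 0, 40]]

```text
time_s: 40.85
ee_pos: [0.5024, 0.1883, 0.2528]
eef_rot: [-2.726, 1.57, -2.726]
force: [0.0, 0.4, -0.8]
grip_width: 0.0462
```

Request:
play_rows:
  deltas:
    - [[0, -34, 8, 0, 0, 0, 40], [0, -34, 8, 0, 0, 0, 40], [0, -34, 8, 0, 0, 0, 40], [0, -34, 8, 0, 0, 0, 40], [0, -34, 8, 0, 0, 0, 40], [0, -13, 3, 0, 0, 0, 40], [0, -5, 1.5, 0, 0, 0, 40], [0, 0, 0, 0, 0, 0, 40]]

```text
time_s: 41.65
ee_pos: [0.5469, 0.0024, 0.2531]
eef_rot: [2.884, 1.57, 2.884]
force: [-0.4, 0.2, -2.2]
grip_width: 0.0458
```

```bash
python3 plan.py .5475,.0025,.091,90;python3 - <<'E'
from h import *
W=cam('wrist','w15')
E
```

```text
t 41.65 p [546.9   2.4 253.1] jaw deg 90.0 x [-0.001  0.    -1.   ] F [-0.4  0.2 -2.2] w 45.8 q [-0.06  0.26  1.46  0.    1.42 -1.63]
to (0.5475, 0.0025, 0.091, 90.0) rotvec [-0.0003 -0.0007 -0.0002] shift in goal axes mm [1.621e+02 1.000e-01 6.000e-01] in present axes [1.621e+02 1.000e-01 7.000e-01]
```

View pics/w15.png

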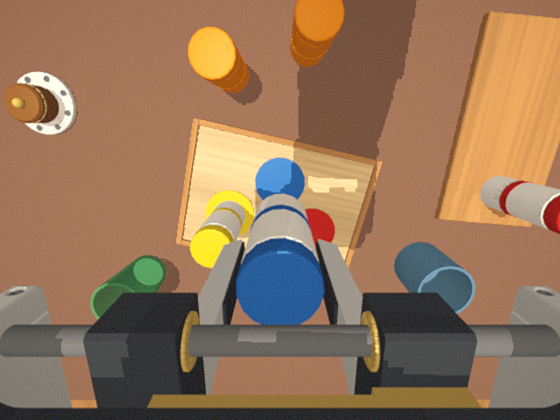

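Request:
play_rows:
  deltas:
    - [[10, 0, 0, 0, 0, 0, 40], [25, 0, 0, 0, 0, 0, 40], [30, 0, 0, 0, 0, 0, 40], [30, 0, 0, 0, 0, 0, 40], [30, 0, 0, 0, 0, 0, 40], [20, 0, 0, 0, 0, 0, 40], [10, 0, 0, 0, 0, 0, 40], [4, 0, 0, 0, 0, 0, 40], [1.5, 0, 0, 0, 0, 0, 40], [0, 0, 0, 0, 0, 0, 40]]

```text
time_s: 42.7
ee_pos: [0.5475, 0.0026, 0.0937]
eef_rot: [-0.059, 1.57, -0.059]
force: [0.0, -0.4, -2.3]
grip_width: 0.0458
```

Request:
play_rows:
  deltas:
    - [[1, 0, 0, 0, 0, 0, 40], [1, 0, 0, 0, 0, 0, 40], [0, 0, 0, 0, 0, 0, 40]]

```text
time_s: 43.0
ee_pos: [0.5472, 0.0025, 0.0911]
eef_rot: [-0.054, 1.57, -0.054]
force: [0.4, 0.3, -1.9]
grip_width: 0.0461
```

Request:
play_rows:
  deltas:
    - [[0.7, 0, 0, 0, 0, 0, 40], [0.5, 0, 0, 0, 0, 0, 40], [0, 0, 0, 0, 0, 0, 40]]

```text
time_s: 43.3
ee_pos: [0.5477, 0.0025, 0.091]
eef_rot: [0.009, 1.569, 0.009]
force: [-3.2, 1.0, 9.8]
grip_width: 0.0458
```

Request:
play_rows:
  deltas:
    - [[0, 0, 0, 0, 0, 0, 70], [0, 0, 0, 0, 0, 0, 70], [0, 0, 0, 0, 0, 0, 70], [-10, 0, 0, 0, 0, 0, 70], [-25, 0, 0, 0, 0, 0, 70], [-30, 0, 0, 0, 0, 0, 70], [-30, 0, 0, 0, 0, 0, 70], [-30, 0, 0, 0, 0, 0, 70], [-25, 10, 0, 0, 0, 0, 70], [0, 30, 1, 0, 0, 0, 70]]

```text
time_s: 44.3
ee_pos: [0.5492, 0.0415, 0.2442]
eef_rot: [-0.044, 1.565, -0.047]
force: [0.8, 0.6, 0.0]
grip_width: 0.0704
```

Request:
play_rows:
  deltas:
    - [[0, 37, 1.5, 0, 0, 0, 70], [0, 37, 1.5, 0, 0, 0, 70], [0, 37, 1.5, 0, 0, 0, 70], [0, 37, 1.5, 0, 0, 0, 70], [0, 37, 1.5, 0, 0, 0, 70], [0, 37, 1.5, 0, 0, 0, 70], [0, 34, 1.5, 0, 0, 0, 70], [0, 11, 1, 0, 0, 0, 70], [0, 0, 0, 0, 0, 0, 70]]

```text
time_s: 45.2
ee_pos: [0.5594, 0.3103, 0.2398]
eef_rot: [-2.459, 1.571, -2.457]
force: [-1.3, -0.2, -0.1]
grip_width: 0.0699
```

```bash
python3 plan.py .5595,.3095,.094,90;python3 - <<'E'
from h import *
W=cam('wrist','w16');S=cam('scene')
cv2.imwrite('pics/s16z.png',cv2.resize(S['img'][130:280,180:360,::-1],None,fx=4,fy=4))
E
```

```text
t 45.2 p [559.4 310.3 239.8] jaw deg 90.1 x [-0. -0. -1.] F [-1.3 -0.2 -0.1] w 69.9 q [ 0.45  0.48  1.19 -0.    1.47 -1.12]
to (0.5595, 0.3095, 0.094, 90.0) rotvec [ 0.0019 -0.0002  0.0002] shift in goal axes mm [ 1.458e+02 -8.000e-01  1.000e-01] in present axes [145.8  -0.8   0.2]
```

View pics/w16.png

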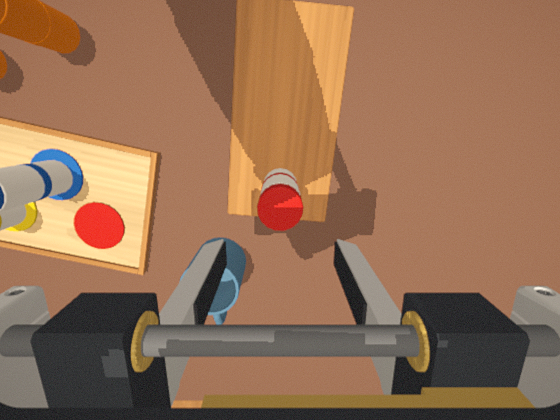

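View pics/s16z.png

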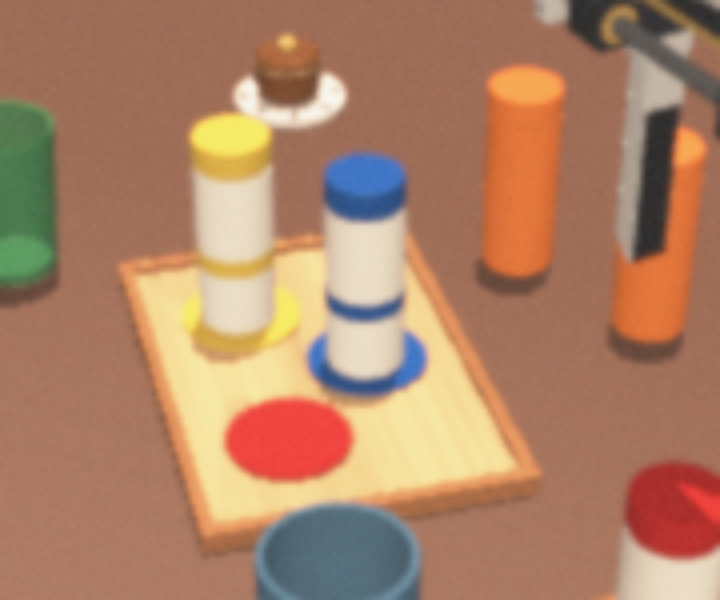

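Yellow and blue stand on their own coasters. Red lid centred at (280,208); grasp it.

Request:
play_rows:
  deltas:
    - [[10, 0, 0, 0, 0, 0, 70], [25, 0, 0, 0, 0, 0, 70], [30, 0, 0, 0, 0, 0, 70], [30, 0, 0, 0, 0, 0, 70], [30, 0, 0, 0, 0, 0, 70], [16, 0, 0, 0, 0, 0, 70], [5, 0, 0, 0, 0, 0, 70], [0, 0, 0, 0, 0, 0, 70], [0, 0, 0, 0, 0, 0, 40], [0, 0, 0, 0, 0, 0, 40]]

```text
time_s: 46.3
ee_pos: [0.5601, 0.3096, 0.0951]
eef_rot: [0.439, 1.569, 0.439]
force: [1.3, -0.3, 0.5]
grip_width: 0.0575
```

Request:
play_rows:
  deltas:
    - [[0, 0, 0, 0, 0, 0, 40], [0, 0, 0, 0, 0, 0, 40], [0, 0, 0, 0, 0, 0, 40]]

```text
time_s: 46.6
ee_pos: [0.5599, 0.3096, 0.0944]
eef_rot: [0.423, 1.57, 0.424]
force: [0.7, -0.6, 4.2]
grip_width: 0.046
```

```bash
python3 plan.py .6225,.049,.094,90
```

```text
t 46.6 p [559.9 309.6  94.4] jaw deg 90.0 x [ 0.001  0.    -1.   ] F [ 0.7 -0.6  4.2] w 46.0 q [ 0.45  0.6   1.36 -0.    1.18 -1.12]
to (0.6225, 0.049, 0.094, 90.0) rotvec [ 0.0003  0.001  -0.0005] shift in goal axes mm [   0.4 -260.6   62.6] in present axes [   0.4 -260.7   62.6]
```

Request:
play_rows:
  deltas:
    - [[-10, 0, 0, 0, 0, 0, 40], [-25, 0, 0, 0, 0, 0, 40], [-30, 0, 0, 0, 0, 0, 40], [-30, 0, 0, 0, 0, 0, 40], [-30, 0, 0, 0, 0, 0, 40], [-25, 0, 0, 0, 0, 0, 40], [-10, -15, 4, 0, 0, 0, 40], [0, -34, 8, 0, 0, 0, 40], [0, -34, 8, 0, 0, 0, 40], [0, -34, 8, 0, 0, 0, 40]]

```text
time_s: 47.6
ee_pos: [0.5875, 0.1903, 0.253]
eef_rot: [-2.763, 1.569, -2.763]
force: [-0.2, -0.4, -1.8]
grip_width: 0.0455
```

Request:
play_rows:
  deltas:
    - [[0, -32, 8, 0, 0, 0, 40], [0, -32, 8, 0, 0, 0, 40], [0, -32, 8, 0, 0, 0, 40], [0, -32, 8, 0, 0, 0, 40], [0, -12, 2, 0, 0, 0, 40], [0, -3.5, 0.5, 0, 0, 0, 40], [0, 0, 0, 0, 0, 0, 40]]

```text
time_s: 48.3
ee_pos: [0.6219, 0.049, 0.2534]
eef_rot: [2.948, 1.57, 2.948]
force: [-0.3, 0.2, -1.5]
grip_width: 0.0457
```

```bash
python3 plan.py .6225,.049,.0914,90;python3 - <<'E'
from h import *
W=cam('wrist','w17')
E
```

```text
t 48.3 p [621.9  49.  253.4] jaw deg 90.0 x [-0.001  0.    -1.   ] F [-0.3  0.2 -1.5] w 45.7 q [ 0.02  0.44  1.22  0.    1.48 -1.55]
to (0.6225, 0.049, 0.0914, 90.0) rotvec [-0.0001 -0.0007 -0.0001] shift in goal axes mm [162.   -0.    0.6] in present axes [ 1.62e+02 -1.00e-01  7.00e-01]
```

View pics/w17.png

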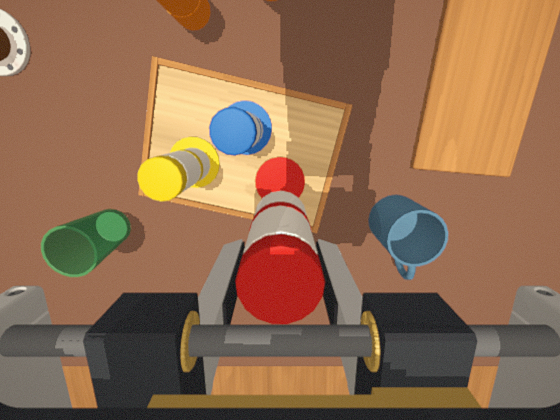

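Request:
play_rows:
  deltas:
    - [[10, 0, 0, 0, 0, 0, 40], [25, 0, 0, 0, 0, 0, 40], [30, 0, 0, 0, 0, 0, 40], [30, 0, 0, 0, 0, 0, 40], [30, 0, 0, 0, 0, 0, 40], [20, 0, 0, 0, 0, 0, 40], [10, 0, 0, 0, 0, 0, 40], [4, 0, 0, 0, 0, 0, 40], [1, 0, 0, 0, 0, 0, 40], [0, 0, 0, 0, 0, 0, 40]]

```text
time_s: 49.35
ee_pos: [0.6226, 0.0492, 0.0947]
eef_rot: [0.02, 1.569, 0.02]
force: [-0.5, 0.1, -2.4]
grip_width: 0.0456
```

Request:
play_rows:
  deltas:
    - [[1, 0, 0, 0, 0, 0, 40], [1, 0, 0, 0, 0, 0, 40], [0, 0, 0, 0, 0, 0, 40]]

```text
time_s: 49.65
ee_pos: [0.6222, 0.0489, 0.0919]
eef_rot: [-0.011, 1.571, -0.011]
force: [-0.1, -0.5, -2.7]
grip_width: 0.0454
```

Request:
play_rows:
  deltas:
    - [[0.7, 0, 0, 0, 0, 0, 40], [0.5, 0, 0, 0, 0, 0, 40], [0, 0, 0, 0, 0, 0, 40]]

```text
time_s: 49.95
ee_pos: [0.6225, 0.049, 0.0914]
eef_rot: [0.006, 1.57, 0.006]
force: [-1.9, 0.9, 5.0]
grip_width: 0.0456
```

Request:
play_rows:
  deltas:
    - [[0, 0, 0, 0, 0, 0, 70], [0, 0, 0, 0, 0, 0, 70], [0, 0, 0, 0, 0, 0, 70], [-10, 0, 0, 0, 0, 0, 70], [-25, 0, 0, 0, 0, 0, 70], [-30, 0, 0, 0, 0, 0, 70], [-30, 0, 0, 0, 0, 0, 70], [-30, 0, 0, 0, 0, 0, 70], [-25, 10, -4, 0, 0, 0, 70], [0, 30, -12, 0, 0, 0, 70]]

```text
time_s: 50.95
ee_pos: [0.6075, 0.0878, 0.2451]
eef_rot: [0.036, 1.564, 0.033]
force: [0.3, 0.1, 0.2]
grip_width: 0.0698
```

Request:
play_rows:
  deltas:
    - [[0, 36, -15, 0, 0, 0, 70], [0, 36, -15, 0, 0, 0, 70], [0, 36, -15, 0, 0, 0, 70], [0, 36, -15, 0, 0, 0, 70], [0, 36, -15, 0, 0, 0, 70], [0, 36, -15, 0, 0, 0, 70], [0, 36, -15, 0, 0, 0, 70], [0, 36, -15, 0, 0, 0, 70], [0, 15, -5, 0, 0, 0, 70], [0, 0, 0, 0, 0, 0, 70]]

```text
time_s: 51.95
ee_pos: [0.4804, 0.3933, 0.2408]
eef_rot: [0.762, 1.571, 0.764]
force: [-0.5, 0.2, 0.0]
grip_width: 0.07
```

```bash
python3 plan.py
python3 - <<'E'
from fin import *
cv2.imwrite('pics/t18.png',T['img'][:,:,::-1]);cv2.imwrite('pics/t18z.png',cv2.resize(T['img'][130:290,190:470,::-1],None,fx=2.8,fy=2.8,interpolation=cv2.INTER_CUBIC))
cv2.imwrite('pics/s18z.png',cv2.resize(S['img'][130:280,170:370,::-1],None,fx=4,fy=4,interpolation=cv2.INTER_CUBIC))
jars({'red':box['red'][0],'blue':box['blue'][0],'yellow':box['yellow'][0]},{'red':box['red'][2],'blue':box['blue'][2],'yellow':box['yellow'][2]},.137)
E
```

```text
t 51.95 p [480.4 393.3 240.8] jaw deg 90.2 x [ 0.  0. -1.] F [-0.5  0.2  0. ] w 70.0 q [ 0.63  0.44  1.25  0.    1.45 -0.95]
red T (array([0.62076391, 0.0504468 ]), np.int64(32), 38) S (array([0.62284636, 0.05866456]), np.int64(18), 21)
blue T (array([0.546356  , 0.00274635]), np.int64(35), 44) S (array([0.55388209, 0.0115712 ]), np.int64(17), 21)
yellow T (array([ 0.59402202, -0.07095949]), np.int64(36), 37) S (array([ 0.60097176, -0.06158685]), np.int64(13), 20)
```

View pics/t18z.png

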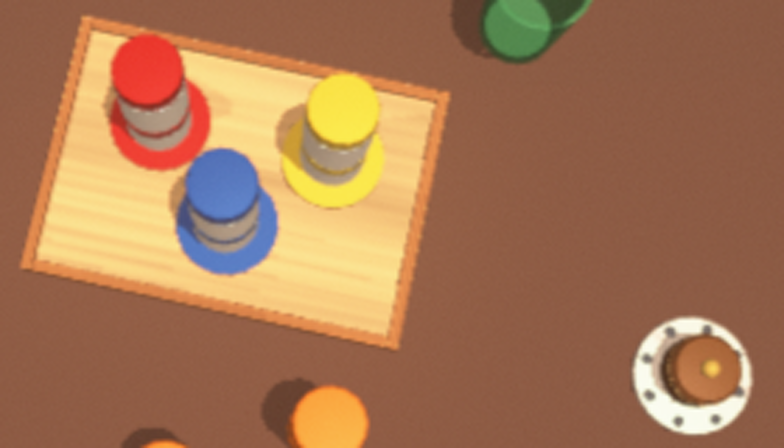

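View pics/s18z.png

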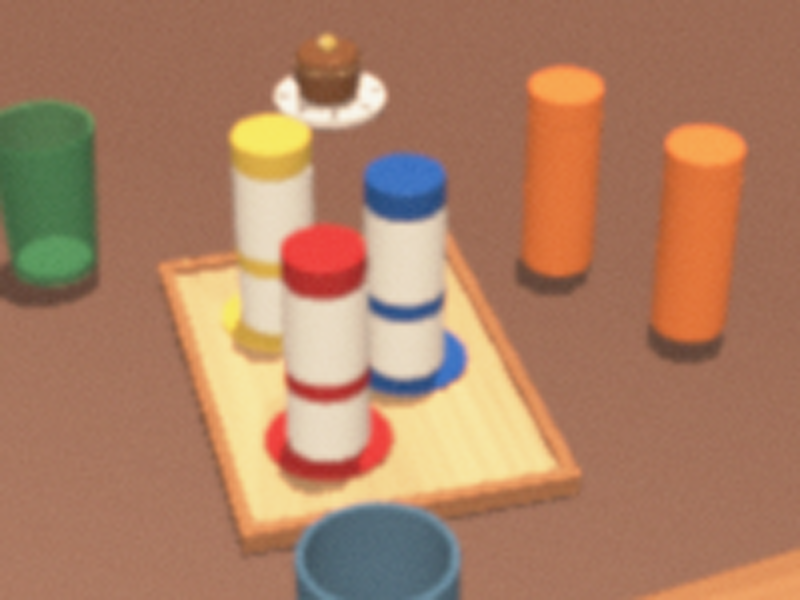

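View pics/t18.png

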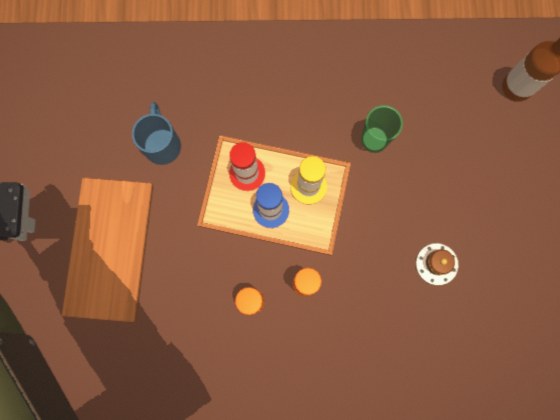

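Top and scene views show each jar upright on its own coaster (red (245,165), yellow (311,178), blue (269,205)), the cellar on the trivet (441,262), and the glass, mug and decoys unmoved. The arm is clear, so I hand in.

```bash
python3 -c "
from station import hand_in
print(hand_in())"
```

```text
the job is handed in; nothing more can be done
None
```

The job is finished and handed in at about 52 s of the 141 s allowed, with no verdict reported. I stood the red, blue and yellow jars on the chopping board. Then I set the salt cellar on the white trivet and put each jar back on the coaster of its own colour. That was the coaster each had started on.

**Last checks, from the top and scene cameras:**
- **Jars:** all three stand upright with their coaster rims showing. The top camera puts each lid within about 2 mm of its coaster's centre, against roughly 13 mm of room.
- **Salt cellar:** it sits inside the trivet's ring of dots. Its knob measured within about 2 mm of the trivet's centre after release.
- **Surroundings:** the green glass, the mug and the orange decoys look unmoved. The gripper was open and well clear of everything.
- **Forces:** wrist force readings at the end of each move stayed below 10 N. I did not see the peaks between readings.

**Where measurements disagreed:**
- **Scene camera:** it put the lids 8–12 mm away from the top camera's positions. I put this down to its shallow angle and coarse colour outlines, and relied on the top and wrist views and the arm's own positions.
- **Wrist and top heights:** these two views sit too nearly in line to give reliable heights for low objects. The knob came out at 103 mm against about 54 mm expected. I used the heights at which each object touched down instead, and those matched the given sizes to about 1 mm.
- **Grip width:** the cellar read 47 mm between the fingers rather than 48 mm.

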